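# Change over a lab shaker: swap the vial racks, press them home and start it

## Task

Change over the sample shaker: take the two finished racks off its platform and stand them upright side by side on the cork mat, then load every full vial rack that stands on the bench onto the platform, pressing each one fully home on the studs so that no gap is left; when both places are taken, stack the next ones on the studs of the racks below, at most two high. When all the racks are in, start the shaker by pressing its keys fully down one at a time, letting each come up again: first the round wake key, then the square program key, then the long start key. Leave the wide domed stop key, the bottle, the jar and the beaker alone.

Things in the scene. Friction and masses are not known exactly. Their poses are not given: they have to be found in the camera images.
- platform (a point): fixed; centre of the top of the shaker's dark steel platform (110 by 236 mm), 85 mm above the bench; x to the rear, y left, z up. Every rack and place has two tapered steel studs on top, 8 mm tall, 21 mm across, 36 mm either side of the middle along y; racks have matching 24 mm sockets, 10 mm deep, beneath. Spring balls in the studs hold: laid on, a rack stands 2 to 6 mm proud; 10 to 20 N down on its middle (flat, 50 mm) snap it home
- seat_left (a point): left rack place, on the platform's top 57 mm left (+y) of its centre, midway between its two studs. A rack lies with its long side along y, either way round; home, its centre is 20 mm above this point in the first tier, 60 mm in the second. At the start a finished rack is here
- seat_right (a point): right rack place, 57 mm to the right (-y) of the platform's centre, otherwise like the left one; 10 mm remain between racks side by side. The white housing is 270 mm wide (y) and reaches 110 mm behind and 187 mm in front of the platform's centre; the key deck in front is 52 mm high
- done_left_mid (a point): centre (half-way up) of the finished rack that at the start is home on the platform's left place; pulling it off takes 5 to 15 N: aluminium block 50 mm (x) by 104 mm (y), 40 mm high, 0.3 kg; studs and sockets as told at platform. Grip it across its 50 mm width
- done_right_mid (a point): centre (half-way up) of the finished rack that at the start is home on the platform's right place; pulling it off takes 5 to 15 N: aluminium block 50 mm (x) by 104 mm (y), 40 mm high, 0.3 kg; studs and sockets as told at platform. Grip it across its 50 mm width
- rack1_mid (a point): centre (half-way up) of full rack 1, at the start on the bench right of the shaker, or absent (None): aluminium block 50 mm (x) by 104 mm (y), 40 mm high, 0.3 kg; studs and sockets as told at platform. Grip it across its 50 mm width
- rack2_mid (a point): centre (half-way up) of full rack 2, at the start on the bench right of the shaker, or absent (None): aluminium block 50 mm (x) by 104 mm (y), 40 mm high, 0.3 kg; studs and sockets as told at platform. Grip it across its 50 mm width
- rack3_mid (a point): centre (half-way up) of full rack 3, at the start on the bench right of the shaker, or absent (None): aluminium block 50 mm (x) by 104 mm (y), 40 mm high, 0.3 kg; studs and sockets as told at platform. Grip it across its 50 mm width
- rack4_mid (a point): centre (half-way up) of full rack 4, at the start on the bench right of the shaker, or absent (None): aluminium block 50 mm (x) by 104 mm (y), 40 mm high, 0.3 kg; studs and sockets as told at platform. Grip it across its 50 mm width
- mat_top (a point): Fixed to the bench. Centre of the top of the cork mat, 190 mm (x) by 140 mm (y), 5 mm thick
- key_wake_top (a point): centre of the top of the leftmost key, round, 22 mm across; 62 mm above the bench. All keys are white spring keys on the deck in front of the platform, travel 5 mm straight down, fully down at about 4.5 N, and come up by themselves
- key_program_top (a point): centre of the top of the second key from the left, square, 21 mm
- key_start_top (a point): centre of the top of the third key from the left, an oblong 20 mm (x) by 40 mm (y)
- key_stop_top (a point): centre of the top of the rightmost key, wide and domed, 30 mm across: the stop key, to be left alone
- key_wake (a joint): travel of the round key, m: 0 up, 0.005 fully down
- key_program (a joint): travel of the square key, m, likewise
- key_start (a joint): travel of the oblong key, m, likewise
- key_stop (a joint): travel of the stop key, m, likewise
- reagent_bottle: bystander: brown bottle 60 mm across, 130 mm tall, origin at its foot
- beaker: bystander: white beaker 70 mm across, 90 mm tall, origin at its foot
- jar: bystander: lidded jar 64 mm across, 75 mm tall, origin at its foot

How it is judged:
On the way, in this order (a step that is already met when the one before it is completed fails the run):
1. the two finished racks stand on the mat and every full rack is fully home on the platform's studs or on another rack's studs, let go (((horizontal distance between rack1_mid and seat_left below 0.004 m and z of rack1_mid in the frame of platform between 0.018 and 0.022 m) or (horizontal distance between rack1_mid and seat_left below 0.004 m and z of rack1_mid in the frame of platform between 0.058 and 0.062 m) or (horizontal distance between rack1_mid and seat_right below 0.004 m and z of rack1_mid in the frame of platform between 0.018 and 0.022 m) or (horizontal distance between rack1_mid and seat_right below 0.004 m and z of rack1_mid in the frame of platform between 0.058 and 0.062 m)) and angle between each of rack1_mid, rack2_mid, rack3_mid, rack4_mid's own z axis and vertical below 0.04 rad and angle between the y axis of each of rack1_mid, rack2_mid, rack3_mid, rack4_mid and the y axis of platform, either way round below 0.06 rad and ((horizontal distance between rack2_mid and seat_left below 0.004 m and z of rack2_mid in the frame of platform between 0.018 and 0.022 m) or (horizontal distance between rack2_mid and seat_left below 0.004 m and z of rack2_mid in the frame of platform between 0.058 and 0.062 m) or (horizontal distance between rack2_mid and seat_right below 0.004 m and z of rack2_mid in the frame of platform between 0.018 and 0.022 m) or (horizontal distance between rack2_mid and seat_right below 0.004 m and z of rack2_mid in the frame of platform between 0.058 and 0.062 m)) and ((horizontal distance between rack3_mid and seat_left below 0.004 m and z of rack3_mid in the frame of platform between 0.018 and 0.022 m) or (horizontal distance between rack3_mid and seat_left below 0.004 m and z of rack3_mid in the frame of platform between 0.058 and 0.062 m) or (horizontal distance between rack3_mid and seat_right below 0.004 m and z of rack3_mid in the frame of platform between 0.018 and 0.022 m) or (horizontal distance between rack3_mid and seat_right below 0.004 m and z of rack3_mid in the frame of platform between 0.058 and 0.062 m)) and ((horizontal distance between rack4_mid and seat_left below 0.004 m and z of rack4_mid in the frame of platform between 0.018 and 0.022 m) or (horizontal distance between rack4_mid and seat_left below 0.004 m and z of rack4_mid in the frame of platform between 0.058 and 0.062 m) or (horizontal distance between rack4_mid and seat_right below 0.004 m and z of rack4_mid in the frame of platform between 0.018 and 0.022 m) or (horizontal distance between rack4_mid and seat_right below 0.004 m and z of rack4_mid in the frame of platform between 0.058 and 0.062 m)) and x of done_left_mid in the frame of mat_top between -0.08 and 0.08 m and y of done_left_mid in the frame of mat_top between -0.055 and 0.055 m and z of done_left_mid in the frame of mat_top between 0.017 and 0.023 m and angle between each of done_left_mid, done_right_mid's own z axis and vertical below 0.08 rad and x of done_right_mid in the frame of mat_top between -0.08 and 0.08 m and y of done_right_mid in the frame of mat_top between -0.055 and 0.055 m and z of done_right_mid in the frame of mat_top between 0.017 and 0.023 m and contact force between each of rack1, rack2, rack3, rack4, done_left, done_right and the fingers below 0.1 N), for 0.2 s.
2. the round wake key is pressed down, alone (value of joint key_wake above 0.0035 m and value of joint each of key_program, key_start, key_stop below 0.0015 m), for 0.05 s.
3. then the square program key, alone (value of joint key_program above 0.0035 m and value of joint each of key_wake, key_start, key_stop below 0.0015 m), for 0.05 s.
4. then the long start key, alone (value of joint key_start above 0.0035 m and value of joint each of key_wake, key_program, key_stop below 0.0015 m), for 0.05 s.
At the end, for the whole second after the job is handed in: every full rack is home in a place, tier 1 or 2 (4 mm sideways, 2 mm in height, 0.04 rad of level, 0.06 rad of direction); the finished racks stand on the mat (centres within 80 mm in x, 55 mm in y); keys are up; all is released and at rest (all of step 1 and value of joint each of key_wake, key_program, key_start, key_stop below 0.0015 m and linear speed of each of rack1, rack2, rack3, rack4, done_left, done_right below 0.02 m/s); the robot touches nothing.
It fails at once if the stop key is pressed (value of joint key_stop above 0.003 m).
It fails at once if a bystander is pushed more than 25 mm or tipped over (distance of any of reagent_bottle, beaker, jar from where it was at the start of the episode above 0.025 m or angle between any of reagent_bottle, beaker, jar's own z axis and vertical above 0.5 rad).
Of rack1, rack2, rack3, rack4 only 2 to 4 are there at a start; the rules pass over those that are not, and their reading is None.
At some moment in a run one of rack1, rack2, rack3, rack4 may be knocked a few centimetres aside while the robot is not near it.
It also fails if it takes over 210 s, if anything falls off the work surface, if the arm or the gripper's body presses on something with over 40 N, if the wrist force passes 120 N, or if a joint passes its speed limit or range.

## Robot

A 6-joint arm with a two-finger parallel gripper is mounted at the origin on the work surface. World frame = base frame: x ahead of the robot, y to its left, z up, the work surface at z = 0. Lengths are in m, angles in rad, forces in N, time in s.
With the tool pointing down it reaches from about 0.3 to 0.875 m from the base axis. Payload 6.4 kg.
Tool frame: the origin (TCP) lies at the very end of the fingers, on their centre line; the grasp point (between the pads) lies 19 mm behind it; z points along the fingers, y is the direction in which the jaws open and shut (so a half turn about z gives the same grasp; the last joint's range is limited). The gripper opens to 88 mm and grips with 3 to 60 N. Pads are 18 mm wide; open, the fingers measure 123 mm over their backs; the gripper's body (75 mm by 187 mm) begins 45 mm behind the grasp point.
Start: joints at [0.946, 0.181, 1.607, -0, 1.354, -0.206], TCP at [0.234, 0.525, 0.239] pointing down, gripper open.
Joint ranges: [-2.99, 2.99], [-0.89, 2.07], [0.3, 2.58], [-1.14, 4.28], [0, 2.63], [-3.12, 3.12]. Speed limits (rad/s): [2.57, 2.57, 3.01, 3.14, 3.14, 3.14].

## Interface

Orientations are given as a rotation vector (axis times angle).
In Python, from rig import arm, optics gives the robot as it stands.
- The arm moves only by the tool play_rows, never from a script. Its argument "moves" is text: rows parted by semicolons, each of 5 numbers parted by spaces: the shift along the tool's x, y, z in m, then the turn about the tool's z in rad, then the opening, from -1 (shut) to 1 (fully open). A call has 1 to 10 rows; each row shifts and turns the commanded pose from where the row before left it, along the tool's axes as they then stand; what a row does not reach is not made up. A row lasts 1/8 s, in which the tool goes at most 62.5 mm and 10.7 degrees, less where a joint would pass 70% of its speed; a pose out of reach is approached as far as the arm can. A call with a gripper value outside its range is refused whole. The fingers move at their own pace and stop on an object; "grip_force" is the grip in N (left out, the last holds). Time passes only in rows, so rows that do not move let the fingers close. It gives the time, the measured TCP pose, the force and the opening at its end, in the units of the state.
- arm.state(): the state, without advancing time (a new reading comes with each control period).
- optics.camera(name): name is "side" or "top"; returns a dict with "color" (480x640x3 uint8, red, green, blue), "depth" (480x640 float32, m along the optical axis (not along the pixel's ray), 0 where there is no reading), "vertical_fov" (degrees; the focal length in pixels is half the picture's height over the tangent of half this angle, whatever the lens; pixels are square), "cx", "cy" (the principal point, pixels), "k1" (the pictures are not rectified: a ray, as slopes to the right and down, at radius r is drawn at 1 + k1 r^2 times it, then the intrinsics apply), "cam_to_world" (4x4, takes a point from camera to world coordinates). Camera axes: x right, y up, looking along -z (the intrinsics and any distortion apply to the point x, -y, -z); pixel columns grow to the right and rows downward; lengths in m; the calibration is good to about 2 mm. A picture is of the moment at which its call begins.
- arm.sign_off(): hands the job in, once; it reports no verdict.
The state is a dict: "time": time; "q": joint angles; "qd": joint speeds; "effort": joint torques, N m; "tcp_pos": TCP position; "ee_rot": TCP orientation; "force": force on the tool from outside, world axes, zero at the start; "torque": the same for the moment, N m; "opening": finger opening in m.
Only numpy, scipy, OpenCV 4.12 (cv2) and the standard library are available. Lean on these libraries where they do the work, as an engineer would, in place of code of your own. Each camera call takes 0.05 s, during which the arm holds its last target.

## Working session

There is one attempt and no reset: what is moved stays moved. The work goes in short steps, Python scripts to look and compute and a tool call to move; the robot and the scene stay as the last step left them, time stands still between calls to the robot, and variables do not carry over. Pictures are saved under pics/ and viewed, and the job is handed in when it is done.

Besides the shell and the picture viewer there is one more tool, called as name(argument=value, ...) on one line, values as JSON. play_rows: Moves the arm, as the interface text tells. Its arguments: {"type":"object","properties":{"moves":{"type":"string"},"grip_force":{"type":"number"}},"required":["moves"]}

```bash
ls; mkdir -p pics
cat > h.py <<'E'
import numpy as np, cv2
from rig import arm, optics
def K(c):
    f=240/np.tan(np.radians(c["vertical_fov"])/2); return f,c["cx"],c["cy"],c["k1"]
def ray(c,u,v):
    f,cx,cy,k=K(c)
    p=cv2.undistortPoints(np.array([[[u,v]]],float),np.array([[f,0,cx],[0,f,cy],[0,0,1.]]),np.array([k,0,0,0.]),None,None)[0,0] if False else None
    x=(u-cx)/f;y=(v-cy)/f; rd=np.hypot(x,y); r=rd
    for _ in range(30): r=rd/(1+k*r*r)
    s=r/rd if rd>0 else 1
    return np.array([x*s,y*s])
def onplane(c,u,v,z):
    s=ray(c,u,v);T=np.array(c["cam_to_world"]); d=T[:3,:3]@np.array([s[0],-s[1],-1.]); o=T[:3,3]
    return o+d*(z-o[2])/d[2]
def cloud(c):
    f,cx,cy,k=K(c); vv,uu=np.mgrid[0:480,0:640].astype(float)
    x=(uu-cx)/f;y=(vv-cy)/f;rd=np.hypot(x,y)+1e-12;r=rd.copy()
    for _ in range(30): r=rd/(1+k*r*r)
    s=r/rd; d=c["depth"].astype(float)
    P=np.stack([x*s*d,-y*s*d,-d],-1); T=np.array(c["cam_to_world"])
    W=P@T[:3,:3].T+T[:3,3]; W[d==0]=np.nan
    return W
def proj(c,p):
    f,cx,cy,k=K(c);T=np.array(c["cam_to_world"]); q=np.linalg.inv(T)@np.append(p,1.)
    x,y=q[0]/-q[2],-q[1]/-q[2]; m=1+k*(x*x+y*y); return cx+f*x*m, cy+f*y*m
def save(c,n): cv2.imwrite(n,c["color"][:,:,::-1])
E
python3 - <<'E'
from h import *
for n in("side","top"):
    c=optics.camera(n); save(c,f"pics/{n}0.png"); np.savez(f"{n}0.npz",**c)
    print(n,{k:c[k] for k in("vertical_fov","cx","cy","k1","cam_to_world")}, (c["depth"]==0).mean())
s=arm.state();print(s)
E
```

```text
pics
side {'vertical_fov': 47.36076445590967, 'cx': 328.0460082170177, 'cy': 238.53369435497765, 'k1': -0.0041417423531543785, 'cam_to_world': array([[ 0.99542182,  0.06878209, -0.06636591,  0.53725793],
       [-0.09475029,  0.61886973, -0.77975807, -1.07305152],
       [-0.01256154,  0.78247638,  0.62255355,  0.93080163],
       [ 0.        ,  0.        ,  0.        ,  1.        ]])} 0.003919270833333334
top {'vertical_fov': 42.81074102382895, 'cx': 320.7275209056736, 'cy': 234.17992520431625, 'k1': -0.1388091437120948, 'cam_to_world': array([[ 0.00519704,  0.98692056, -0.16112353,  0.40332579],
       [-0.99993046,  0.00683449,  0.00961016,  0.00306137],
       [ 0.01058566,  0.16106238,  0.98688746,  1.44470658],
       [ 0.        ,  0.        ,  0.        ,  1.        ]])} 0.004072265625
{'time': 0.1, 'q': array([ 9.45684682e-01,  1.81465208e-01,  1.60785655e+00,  2.31418547e-06,
        1.35379143e+00, -2.06326030e-01]), 'qd': array([ 7.76459324e-05, -7.70507165e-04, -3.31386282e-03, -4.29454079e-04,
       -1.53095568e-03,  4.57406128e-04]), 'effort': array([ 1.41681907e-03, -4.34820628e+01, -3.42699015e+01,  7.05832383e-02,
        3.38995212e-02,  2.36120030e-05]), 'tcp_pos': array([0.23354868, 0.52493372, 0.23792596]), 'ee_rot': array([-6.52902862e-01, -3.07236824e+00,  2.18314876e-03]), 'force': array([-0.62116171,  0.36198975,  0.25891106]), 'torque': array([ 0.01979646,  0.0270676 , -0.01160236]), 'opening': 0.08823180480971954}
```

View pics/top0.png

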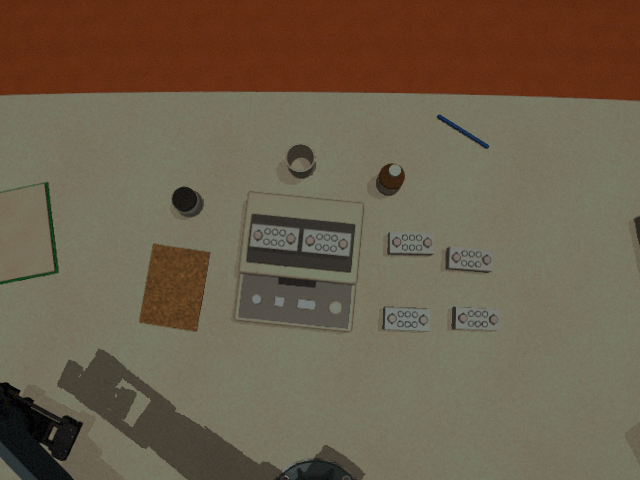

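View pics/side0.png

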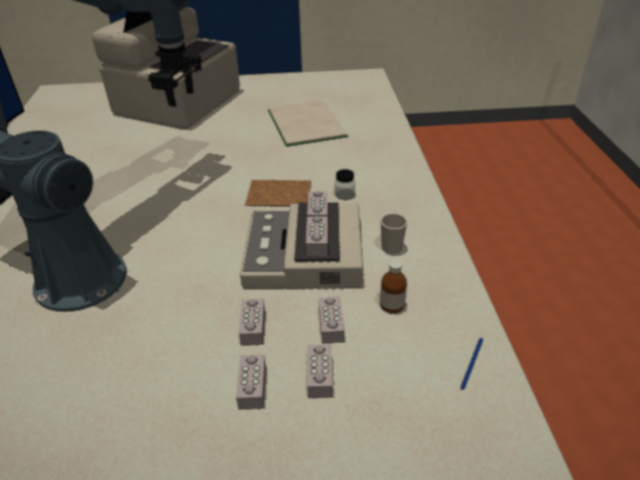

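Run:
```python
import cv2
t=cv2.imread("pics/top0.png")
cv2.imwrite("pics/top0z.png",cv2.resize(t[180:345,130:380],None,fx=3.2,fy=3.2,interpolation=cv2.INTER_CUBIC))
cv2.imwrite("pics/top0r.png",cv2.resize(t[220:340,370:510],None,fx=5,fy=5,interpolation=cv2.INTER_CUBIC))
```

```text
(no output)
```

View pics/top0z.png

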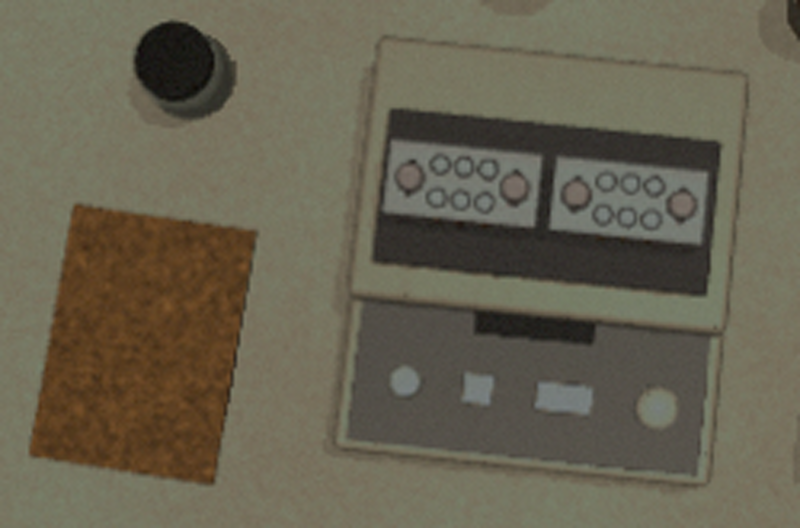

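View pics/top0r.png

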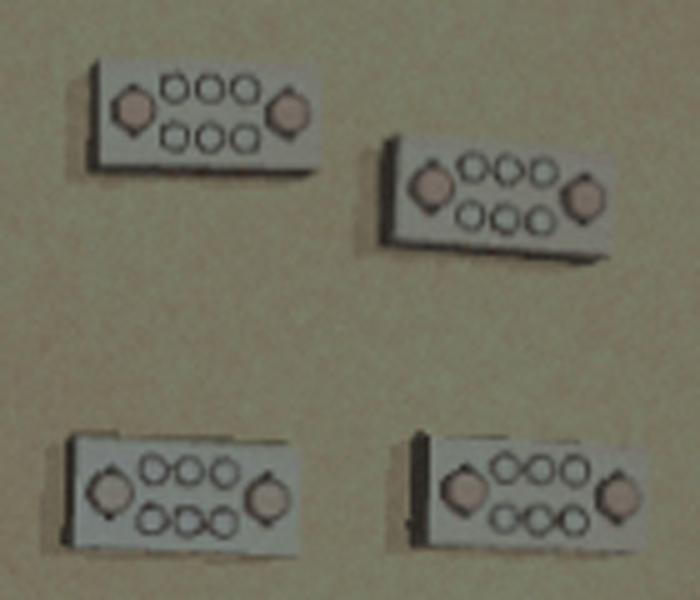

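```bash
cat >> h.py <<'E'
def studs(c,x0,x1,y0,y1,ztop,tag=None,thr=None):
    """find stud caps (8mm above ztop) in an xy world window; returns list of xy"""
    img=c["color"].astype(float); W=cloud(c)
    hsv=img[...,0]-0.5*(img[...,1]+img[...,2])
    win=(W[...,0]>x0)&(W[...,0]<x1)&(W[...,1]>y0)&(W[...,1]<y1)&(abs(W[...,2]-ztop)<0.02)
    return win,hsv,W
E
python3 - <<'E'
from h import *
c=dict(np.load("top0.npz")); W=cloud(c)
img=c["color"].astype(int)
for (u,v) in [(258,235),(262,235),(276,232),(405,242),(398,242),(420,316),(470,290),(280,260),(256,299),(335,307),(279,301),(175,290),(300,283)]:
    print(u,v,img[v,u],W[v,u].round(4))
E
```

```text
258 235 [117 108  99] [0.6148 0.1265 0.1326]
262 235 [75 72 66] [0.6149 0.1178 0.1323]
276 232 [117 123 116] [0.6221 0.0877 0.1302]
405 242 [118 123 116] [ 0.6162 -0.2076  0.036 ]
398 242 [119 109 100] [ 0.6139 -0.1892  0.0501]
420 316 [82 78 74] [ 0.4441 -0.239   0.0413]
470 290 [118 120  97] [ 0.5068 -0.3679 -0.0008]
280 260 [53 51 47] [0.566  0.0805 0.0866]
256 299 [118 124 121] [0.4802 0.135  0.059 ]
335 307 [121 128 125] [ 0.4633 -0.0434  0.0622]
279 301 [119 125 122] [0.4759 0.0827 0.0627]
175 290 [94 63 28] [0.5025 0.3332 0.003 ]
300 283 [33 28 24] [0.5178 0.0361 0.0516]
```

```bash
cat >> h.py <<'E'
def caps(c):
    img=c["color"].astype(int); W=cloud(c); im=cv2.GaussianBlur(c["color"],(3,3),0).astype(int)
    m=(im[...,0]-im[...,1]>2)&(im[...,0]>85)&(W[...,2]>0.025)&(W[...,2]<0.2)&(W[...,0]>0.3)&(W[...,0]<0.8)&(abs(W[...,1])<0.5)&(im[...,2]>70)
    n,l,s,ce=cv2.connectedComponentsWithStats(m.astype(np.uint8))
    out=[]
    for i in range(1,n):
        if 20<s[i,4]<200:
            wt=np.clip((im[...,0]-im[...,1])*(cv2.dilate((l==i).astype(np.uint8),np.ones((3,3)))),0,None)
            vv,uu=np.nonzero(wt); w=wt[vv,uu]
            out.append((*np.average(np.c_[uu,vv],axis=0,weights=w),s[i,4],np.nanmedian(W[l==i][:,2])))
    return out
def racks(c,ztops):
    """pair caps; each cap's z snapped to nearest of ztops+8mm"""
    P=[]
    for u,v,a,z in caps(c):
        zt=min(ztops,key=lambda t:abs(t+.008-z)); P.append(np.r_[onplane(c,u,v,zt+.008)[:2],zt,u,v])
    R=[]
    for i in range(len(P)):
        for j in range(i+1,len(P)):
            d=P[i][:2]-P[j][:2]
            if P[i][2]==P[j][2] and abs(np.hypot(*d)-.072)<.006 and abs(d[1])>abs(d[0])*2:
                if d[1]<0:d=-d
                R.append((*(P[i][:2]+P[j][:2])/2,P[i][2],np.arctan2(-d[0],d[1]),np.hypot(*d)))
    return R,P
def pr(R):
    for r in R: print("x %.4f y %.4f ztop %.3f yaw %.4f len %.4f"%tuple(r))
E
python3 - <<'E'
from h import *
c=dict(np.load("top0.npz"))
R,P=racks(c,[.04,.125]); pr(R)
for p in P: print(p.round(4))
W=cloud(c)
# keys
for n,(u0,u1,v0,v1) in dict(wake=(248,264,292,306),prog=(272,288,294,308),start=(294,320,296,313),stop=(326,346,298,318)).items():
    im=c["color"][v0:v1,u0:u1].astype(int); m=im.sum(2)>300
    n_,l,s,ce=cv2.connectedComponentsWithStats(m.astype(np.uint8)); i=1+np.argmax(s[1:,4])
    u,v=ce[i]+[u0,v0]; print(n,s[i,4],(u,v),onplane(c,u,v,.062).round(4))
# mat
im=c["color"].astype(int); m=((im[...,0]-im[...,2]>40)&(W[...,0]<.75)&(W[...,0]>.3)&(W[...,1]>.15)).astype(np.uint8)
m=cv2.morphologyEx(m,cv2.MORPH_OPEN,np.ones((5,5)))
n,l,s,ce=cv2.connectedComponentsWithStats(m)
i=1+np.argmax(s[1:,4]); print(s[i]); ct=max(cv2.findContours((l==i).astype(np.uint8),0,1)[0],key=cv2.contourArea)
Q=np.array([onplane(c,*p[0],.005)[:2] for p in ct]); print("mat",cv2.minAreaRect((Q*1000).astype(np.float32)))
# platform dark
m=((im.sum(2)<190)&(abs(W[...,2]-.085)<.012)&(W[...,0]>.5)&(W[...,0]<.75)&(abs(W[...,1])<.2)).astype(np.uint8)
pts=np.argwhere(m); Q=np.array([onplane(c,u,v,.085)[:2] for v,u in pts]);print(len(pts),cv2.minAreaRect((Q*1000).astype(np.float32)))
E
```

```text
x 0.6117 y 0.0916 ztop 0.125 yaw -0.0973 len 0.0721
x 0.6008 y -0.0218 ztop 0.125 yaw -0.0969 len 0.0719
x 0.6148 y -0.2221 ztop 0.040 yaw -0.0146 len 0.0722
x 0.5776 y -0.3616 ztop 0.040 yaw -0.0723 len 0.0728
x 0.4380 y -0.3725 ztop 0.040 yaw -0.0443 len 0.0732
[7.995000e-01 6.810000e-02 4.000000e-02 2.877882e+02 1.636424e+02]
[6.983000e-01 1.029000e-01 4.000000e-02 2.722143e+02 2.054870e+02]
[6.153000e-01 1.275000e-01 1.250000e-01 2.575531e+02 2.347615e+02]
[6.08200e-01 5.57000e-02 1.25000e-01 2.90530e+02 2.38176e+02]
[6.043000e-01 1.400000e-02 1.250000e-01 3.097629e+02 2.401275e+02]
[ 6.154000e-01 -1.860000e-01  4.000000e-02  3.964685e+02  2.415139e+02]
[ 6.143000e-01 -2.582000e-01  4.000000e-02  4.273923e+02  2.421574e+02]
[ 5.973000e-01 -5.760000e-02  1.250000e-01  3.427651e+02  2.435233e+02]
[ 5.803000e-01 -3.253000e-01  4.000000e-02  4.562895e+02  2.568493e+02]
[ 5.750000e-01 -3.979000e-01  4.000000e-02  4.869867e+02  2.592125e+02]
[4.523000e-01 7.750000e-02 4.000000e-02 2.815197e+02 3.117948e+02]
[ 4.396000e-01 -3.359000e-01  4.000000e-02  4.623913e+02  3.178098e+02]
[4.384000e-01 1.124000e-01 4.000000e-02 2.660821e+02 3.178154e+02]
[ 4.353000e-01 -2.440000e-01  4.000000e-02  4.227273e+02  3.198045e+02]
[ 4.364000e-01 -4.090000e-01  4.000000e-02  4.935924e+02  3.190758e+02]
wake 61 (np.float64(256.0), np.float64(298.42622950819674)) [0.4813 0.1348 0.062 ]
prog 77 (np.float64(278.8051948051948), np.float64(300.9220779220779)) [0.4761 0.0832 0.062 ]
start 137 (np.float64(305.8978102189781), np.float64(304.06569343065695)) [0.4695 0.0221 0.062 ]
stop 114 (np.float64(334.9298245614035), np.float64(307.1842105263158)) [ 0.4629 -0.0432  0.062 ]
[ 140  245   69   86 4537]
mat ((509.91558837890625, 335.6630859375), (139.4518280029297, 188.64266967773438), 82.0886001586914)
2695 ((658.1478271484375, -14.514617919921875), (318.5299987792969, 255.6156005859375), 77.9980239868164)
```

```bash
cat >> h.py <<'E'
def plan(x,y,z,yaw,s=None):
    """tool-axis deltas to reach TCP target"""
    s=s or arm.state(); p=np.array(s["tcp_pos"]); R=cv2.Rodrigues(np.array(s["ee_rot"]))[0]
    d=R.T@(np.array([x,y,z])-p); cur=np.arctan2(R[1,1],R[0,1]); t=-(yaw-cur); t=(t+np.pi/2)%np.pi-np.pi/2
    print("t %.2f tcp %s yaw %.4f tilt %.4f -> d(tool) %s turn %.4f F %s open %.4f"%(s["time"],p.round(4),cur,np.hypot(R[0,2],R[1,2]),d.round(4),t,np.array(s["force"]).round(1),s["opening"]))
E
python3 - <<'E'
from h import *
c=dict(np.load("top0.npz")); W=cloud(c)
def zm(x0,x1,y0,y1):
    m=(W[...,0]>x0)&(W[...,0]<x1)&(W[...,1]>y0)&(W[...,1]<y1); return np.nanpercentile(W[m][:,2],[10,50,90]).round(4)
print("rear hous",zm(.67,.70,0,.06),"front rim",zm(.525,.535,0,.08),"plat front",zm(.55,.57,0,.08), "deck",zm(.44,.45,.02,.1),"bench",zm(.3,.4,-.2,0))
W2=cloud(c); im=cv2.GaussianBlur(c["color"],(3,3),0).astype(int)
for u in range(382,432,1): pass
sub=(im[...,0]-im[...,1])[312:328,384:432]
for r in sub: print(' '.join('%2d'%x for x in r))
print(W[312:328:3,388:402:2,2].round(3))
E
```

```text
rear hous [0.0687 0.0725 0.0766] front rim [0.0541 0.0695 0.0744] plat front [0.0792 0.0845 0.0881] deck [0.0474 0.0518 0.055 ] bench [-0.0039 -0.0001  0.0038]
 1 -3 -5 -6 -6 -5 -5 -5 -5 -6 -6 -6 -5 -4 -2 -4 -4 -4 -2 -3 -4 -2 -2 -4 -5 -3 -4 -4 -3 -2 -3 -3 -3 -4 -5 -6 -6 -6 -7 -7 -6 -6 -6 -6 -5 -3 -1  1
 2 -2 -5 -6 -6 -6 -4 -3 -3 -4 -5 -5 -6 -4 -3 -5 -6 -5 -3 -2 -1 -2 -4 -6 -5 -4 -3 -3 -2 -3 -4 -5 -4 -4 -4 -6 -5 -5 -6 -5 -5 -6 -6 -6 -5 -4 -2  0
 2 -2 -4 -5 -5 -2  0  0  1  0 -2 -5 -5 -4 -3 -5 -7 -5 -2  0  0 -2 -5 -6 -5 -4 -3 -3 -2 -4 -6 -7 -5 -3 -5 -5 -5 -5 -4 -2 -3 -5 -6 -6 -6 -4 -2  0
 2 -4 -5 -5 -1  2  2  2  1  1  0 -2 -4 -5 -3 -3 -5 -4  0  0 -1 -1 -2 -4 -5 -4 -3 -3 -2 -3 -6 -6 -4 -3 -4 -4 -3 -2  0  1 -1 -4 -6 -7 -6 -5 -1  1
 1 -5 -6 -3  2  3  1  1  0  0  1  0 -3 -4 -3 -2 -3 -2 -1 -3 -4 -3 -3 -2 -3 -4 -4 -4 -2 -3 -3 -3 -3 -3 -3 -1  1  2  3  4  2  0 -3 -5 -6 -5 -2  1
 1 -5 -5  0  3  3  2  1  0  1  2  1 -1 -5 -6 -4 -4 -4 -5 -6 -6 -6 -4 -3 -3 -5 -5 -6 -4 -3 -3 -2 -4 -5 -3  1  3  3  3  3  3  3  0 -3 -5 -3 -1  1
 0 -5 -4  2  4  3  3  2  3  2  3  2 -1 -5 -7 -6 -6 -7 -6 -7 -7 -7 -5 -5 -5 -
[... 934 characters left out ...]
 -5 -7 -7 -7 -6 -6 -6 -6 -6 -6 -6 -5 -3 -3 -4 -5 -4 -2 -1 -3 -4 -5 -5 -3 -1  2  2  0 -4 -6 -6 -4 -4 -6 -6 -5 -1  0 -2 -4 -5 -5 -6 -5 -3  2  5
 0 -5 -7 -7 -7 -7 -7 -6 -6 -6 -6 -6 -6 -5 -3 -2 -3 -3 -3 -4 -4 -3 -2 -2 -2 -1  0 -1 -1 -2 -3 -4 -4 -5 -6 -6 -6 -4 -4 -5 -6 -5 -5 -6 -5 -3  2  5
-1 -4 -6 -6 -6 -6 -6 -7 -7 -6 -6 -6 -6 -6 -4 -5 -5 -5 -6 -6 -6 -5 -3 -3 -4 -4 -5 -5 -3 -3 -2 -3 -5 -6 -7 -6 -6 -6 -6 -6 -7 -6 -5 -6 -6 -3  1  3
[[0.047 0.034 0.038 0.042 0.036 0.045 0.04 ]
 [0.033 0.049 0.047 0.048 0.037 0.037 0.046]
 [0.046 0.049 0.05  0.044 0.042 0.041 0.037]
 [0.041 0.051 0.041 0.049 0.037 0.038 0.045]
 [0.035 0.035 0.041 0.042 0.044 0.045 0.04 ]
 [0.047 0.037 0.044 0.039 0.044 0.044 0.044]]
```

```bash
sed -i 's/(im\[...,0\]-im\[...,1\]>2)&(im\[...,0\]>85)/(im[...,0]-im[...,1]>-1)\&(im[...,0]>92)\&(im[...,2]>0.78*im[...,0])/; s/wt=np.clip((im\[...,0\]-im\[...,1\])\*/wt=np.clip((im[...,0]-im[...,1]+3)*/' h.py
cat >> h.py <<'E'
def sidecheck(R,ztops=None):
    pass
E
python3 - <<'E'
from h import *
for n in ("top","side"):
    c=dict(np.load(n+"0.npz")); R,P=racks(c,[.04,.125]); print(n); pr(R)
E
```

```text
top
x 0.6335 y 0.0900 ztop 0.125 yaw -0.0899 len 0.0680
x 0.6225 y 0.0897 ztop 0.125 yaw -0.3910 len 0.0738
x 0.6233 y 0.0924 ztop 0.125 yaw 0.1949 len 0.0739
x 0.6123 y 0.0921 ztop 0.125 yaw -0.1050 len 0.0734
x 0.6254 y -0.2235 ztop 0.040 yaw 0.2574 len 0.0769
x 0.6010 y -0.0219 ztop 0.125 yaw -0.0954 len 0.0721
x 0.6152 y -0.2230 ztop 0.040 yaw -0.0103 len 0.0733
x 0.4492 y -0.3738 ztop 0.040 yaw 0.2438 len 0.0766
x 0.4372 y -0.2087 ztop 0.040 yaw -0.0450 len 0.0725
x 0.4383 y -0.3739 ztop 0.040 yaw -0.0428 len 0.0746
side
```

```bash
cat >> h.py <<'E'
def caps(c):
    W=cloud(c); z=cv2.medianBlur(np.nan_to_num(W[...,2]).astype(np.float32),5)
    a=c["color"].astype(np.float32)
    g=a[...,0]-a[...,1]
    # white-balance against rack grey
    rd=4 if True else 5
    k=cv2.getStructuringElement(cv2.MORPH_ELLIPSE,(9,9)).astype(np.float32); 
    k2=np.ones((17,17),np.float32);k2[4:13,4:13]-=k
    w=np.where(a[...,0]>88,g+5,0); w=np.clip(w,0,None).astype(np.float32)
    f=cv2.filter2D(w,-1,k/k.sum())
    ok=(z>.03)&(z<.25)&(W[...,0]>.3)&(W[...,0]<.8)&(abs(W[...,1])<.5)
    mx=(f==cv2.dilate(f,np.ones((9,9))))&ok&(f>4)
    out=[]
    for v,u in np.argwhere(mx):
        cu,cv=float(u),float(v)
        for _ in range(6):
            vv,uu=np.mgrid[v-7:v+8,u-7:u+8]; m=w[v-7:v+8,u-7:u+8]*np.clip(5.5-np.hypot(uu-cu,vv-cv),0,1)
            cu,cv=(uu*m).sum()/m.sum(),(vv*m).sum()/m.sum()
        out.append((cu,cv,f[v,u],np.median(z[v-1:v+2,u-1:u+2])))
    return out
E
python3 - <<'E'
from h import *
for n in ("top","side"):
    c=dict(np.load(n+"0.npz")); R,P=racks(c,[.04,.125]); print(n); pr(R); print(len(P))
E
```

```text
top
x 0.6015 y -0.0221 ztop 0.125 yaw -0.0939 len 0.0725
x 0.6153 y -0.2235 ztop 0.040 yaw -0.0069 len 0.0733
x 0.5778 y -0.3637 ztop 0.040 yaw -0.0711 len 0.0738
x 0.5410 y 0.1037 ztop 0.040 yaw -0.1320 len 0.0717
x 0.4371 y -0.2101 ztop 0.040 yaw -0.0471 len 0.0714
x 0.4381 y -0.3745 ztop 0.040 yaw -0.0372 len 0.0733
21
side
x 0.6262 y 0.0744 ztop 0.125 yaw -0.1606 len 0.0773
x 0.6132 y 0.0409 ztop 0.125 yaw 0.1131 len 0.0755
x 0.5978 y 0.0417 ztop 0.125 yaw -0.2937 len 0.0766
x 0.5940 y 0.0028 ztop 0.125 yaw 0.1083 len 0.0742
x 0.6090 y 0.0011 ztop 0.125 yaw -0.3028 len 0.0738
x 0.6142 y -0.0352 ztop 0.125 yaw -0.0832 len 0.0776
x 0.5830 y -0.0330 ztop 0.125 yaw -0.0967 len 0.0764
x 0.4862 y 0.0011 ztop 0.040 yaw -0.1830 len 0.0760
x 0.6904 y -0.0238 ztop 0.040 yaw -0.0958 len 0.0704
x 0.4179 y -0.0435 ztop 0.040 yaw 0.0579 len 0.0664
x 0.6284 y -0.2335 ztop 0.040 yaw -0.0118 len 0.0769
x 0.5949 y -0.2319 ztop 0.040 yaw -0.0293 len 0.0731
x 0.4538 y -0.2212 ztop 0.040 yaw -0.0573 len 0.0752
x 0.4190 y -0.2202 ztop 0.040 yaw -0.0284 len 0.0755
x 0.5941 y -0.3017 ztop 0.040 yaw 0.0095 len 0.0665
x 0.5576 y -0.3698 ztop 0.040 yaw -0.0839 len 0.0776
x 0.5916 y -0.3734 ztop 0.040 yaw -0.0725 len 0.0772
x 0.4542 y -0.3848 ztop 0.040 yaw -0.0507 len 0.0773
x 0.4212 y -0.3839 ztop 0.040 yaw -0.0302 len 0.0775
59
```

```bash
cat >> h.py <<'E'
def tops(c,ztop,x0=.3,x1=.8,y0=-.5,y1=.5,dbg=False):
    """rack top rectangles on plane z=ztop"""
    W=cloud(c); z=cv2.medianBlur(np.nan_to_num(W[...,2]).astype(np.float32),5)
    a=cv2.GaussianBlur(c["color"],(3,3),0).astype(float)
    m=(a[...,2]>.9*a[...,0])&(a[...,1]>92)&(abs(z-ztop)<.02)&(W[...,0]>x0)&(W[...,0]<x1)&(W[...,1]>y0)&(W[...,1]<y1)
    m=cv2.morphologyEx(m.astype(np.uint8),cv2.MORPH_OPEN,np.ones((2,2)))
    out=[]
    for ct in cv2.findContours(cv2.morphologyEx(m,cv2.MORPH_CLOSE,np.ones((3,3))),cv2.RETR_EXTERNAL,cv2.CHAIN_APPROX_NONE)[0]:
        if cv2.contourArea(ct)<400: continue
        f=np.zeros((480,640),np.uint8); cv2.drawContours(f,[cv2.convexHull(ct)],-1,1,-1)
        Q=np.array([onplane(c,u,v,ztop)[:2] for v,u in np.argwhere(f)])
        me=Q.mean(0); C=np.cov((Q-me).T); w,V=np.linalg.eigh(C); d=V[:,1]*np.sign(V[1,1])
        out.append((*me,ztop,np.arctan2(-d[0],d[1]),np.sqrt(12*w[1]),np.sqrt(12*w[0])))
    return out
def prt(R):
    for r in R: print("x %.4f y %.4f ztop %.3f yaw %.4f len %.4f wid %.4f"%tuple(r))
E
python3 - <<'E'
from h import *
for n in ("top","side"):
    c=dict(np.load(n+"0.npz")); print(n)
    for z in(.04,.125): prt(tops(c,z))
E
```

```text
top
x 0.4363 y -0.3743 ztop 0.040 yaw -0.0569 len 0.1016 wid 0.0496
x 0.4359 y -0.2110 ztop 0.040 yaw -0.0498 len 0.1022 wid 0.0514
x 0.5748 y -0.3622 ztop 0.040 yaw -0.0652 len 0.1011 wid 0.0476
x 0.6129 y -0.2237 ztop 0.040 yaw -0.0102 len 0.1018 wid 0.0484
x 0.5986 y -0.0238 ztop 0.125 yaw -0.0922 len 0.1032 wid 0.0500
x 0.6096 y 0.0895 ztop 0.125 yaw -0.0874 len 0.1032 wid 0.0499
side
```

Run:
```python
from h import *
plan(.6096,.0895,.20,-.0966)
s=arm.state();R=cv2.Rodrigues(s["ee_rot"])[0];print(R.round(3))
```

```text
t 0.10 tcp [0.2335 0.5249 0.2379] yaw 1.1520 tilt 0.0015 -> d(tool) [-0.5206 -0.2448  0.0381] turn 1.2486 F [-0.6  0.4  0.3] open 0.0882
[[-0.914  0.407 -0.001]
 [ 0.407  0.914 -0.001]
 [ 0.    -0.001 -1.   ]]
```

play_rows(moves="-0.052 -0.0245 0 0 1;-0.052 -0.0245 0 0 1;-0.052 -0.0245 0 0 1;-0.052 -0.0245 0 0 1;-0.052 -0.0245 0 0 1;-0.052 -0.0245 0 0 1;-0.052 -0.0245 0 0 1;-0.052 -0.0245 0 0 1;-0.052 -0.0245 0 0 1;-0.052 -0.0245 0 0 1", grip_force=40)

```text
time: 1.35
tcp_pos: [0.61, 0.0884, 0.2383]
ee_rot: [-0.653, -3.072, -0.0]
force: [1.1, -0.2, 0.4]
opening: 0.088
```

play_rows(moves="0 0 0 0.156 0.5;0 0 0 0.156 0.5;0 0 0 0.156 0.5;0 0 0 0.156 0.5;0 0 0 0.156 0.5;0 0 0 0.156 0.5;0 0 0 0.156 0.5;0 0 0 0.156 0.5;0 0 0 0 0.5")

```text
time: 2.48
tcp_pos: [0.609, 0.0901, 0.2382]
ee_rot: [-2.324, -2.113, 0.001]
force: [1.3, -0.2, 0.0]
opening: 0.0663
```

Run:
```python
from h import *
plan(.6096,.0895,.20,-.0966)
```

```text
t 2.48 tcp [0.609  0.0901 0.2382] yaw -0.0946 tilt 0.0009 -> d(tool) [-0.0005  0.0007  0.0382] turn 0.0020 F [ 1.3 -0.2  0. ] open 0.0663
```

play_rows(moves="-0.0005 0.0007 0.04 0.002 0.5;0 0 0.04 0 0.5;0 0 0.03 0 0.5;0 0 0.02 0 0.5;0 0 0.015 0 0.5;0 0 0.004 0 0.5;0 0 0 0 0.5")

```text
time: 3.35
tcp_pos: [0.6104, 0.0894, 0.0903]
ee_rot: [2.327, 2.11, 0.001]
force: [0.2, -0.4, -0.1]
opening: 0.066
```

play_rows(moves="0 0 0 0 0.3;0 0 0 0 0.2;0 0 0 0 0.1;0 0 0 0 0.08;0 0 0 0 0;0 0 0 0 0", grip_force=10)

```text
time: 4.1
tcp_pos: [0.6094, 0.0896, 0.0903]
ee_rot: [-2.327, -2.11, 0.001]
force: [-4.1, -0.2, 5.0]
opening: 0.0498
```

Run:
```python
from h import *
plan(.6096,.0895,.089,-.0966); print(arm.state()["torque"])
```

```text
t 4.10 tcp [0.6094 0.0896 0.0903] yaw -0.0977 tilt 0.0009 -> d(tool) [-0.0001  0.0002  0.0013] turn -0.0011 F [-4.1 -0.2  5. ] open 0.0498
[-0.02366632  0.80242211  0.02277743]
```

play_rows(moves="0 0 0 0 -0.2;0 0 0 0 -0.2;0 0 0 0 -0.2;0 0 -0.003 0 -0.2;0 0 -0.003 0 -0.2;0 0 -0.005 0 -0.2;0 0 -0.01 0 -0.2;0 0 -0.03 0 -0.2;0 0 -0.05 0 -0.2;0 0 0 0 -0.2", grip_force=50)

```text
time: 5.35
tcp_pos: [0.6134, 0.0894, 0.197]
ee_rot: [2.322, 2.105, 0.012]
force: [-0.5, -0.0, -2.7]
opening: 0.0492
```

Run:
```python
from h import *
c=optics.camera("side"); save(c,"pics/s1.png")
m=np.array([.510,.3357]); yaw=-.138
ex=np.array([np.cos(yaw),np.sin(yaw)])
print(m+.045*ex, m-.045*ex)
plan(*(m+.04*ex),.15,yaw)
```

```text
[0.55457219 0.32950969] [0.46542781 0.34189031]
t 5.40 tcp [0.6116 0.0894 0.1939] yaw -0.0980 tilt 0.0060 -> d(tool) [ 0.2336 -0.0855  0.0435] turn 0.0400 F [-0.3  0.4 -3.3] open 0.0496
```

View pics/s1.png

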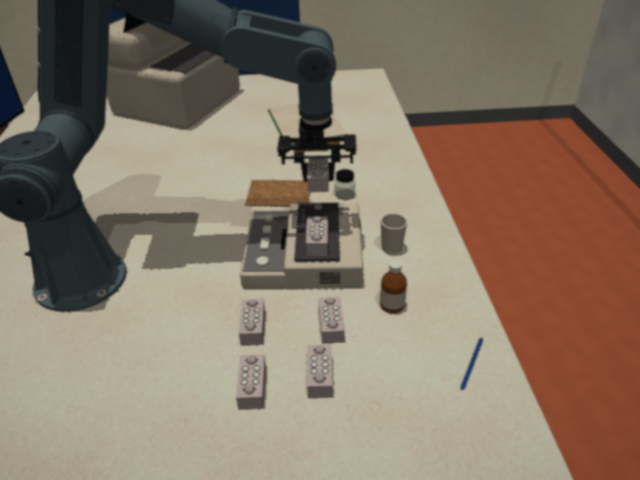

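Run:
```python
from h import *
c=dict(np.load("top0.npz")); W=cloud(c)
print(onplane(c,184,199,.075), onplane(c,184,211,.075),W[199,184])
plan(.5546,.3295,.16,-.138)
```

```text
[0.70676345 0.30466502 0.075     ] [0.67861417 0.30341644 0.075     ] [0.70692581 0.30482639 0.07426712]
t 5.40 tcp [0.6116 0.0894 0.1939] yaw -0.0980 tilt 0.0060 -> d(tool) [ 0.2334 -0.0804  0.0335] turn 0.0400 F [-0.3  0.4 -3.3] open 0.0496
```

play_rows(moves="0.035 -0.013 0 0.01 -0.2;0.04 -0.015 0 0.01 -0.2;0.04 -0.015 0 0.01 -0.2;0.04 -0.015 0 0.01 -0.2;0.04 -0.0145 0 0 -0.2;0.0385 -0.013 0 0 -0.2;0 0 0.04 0 -0.2;0 0 0.04 0 -0.2;0 0 0.03 0 -0.2;0 0 0 0 -0.2")

```text
time: 6.65
tcp_pos: [0.5499, 0.3303, 0.0761]
ee_rot: [-2.367, -2.061, 0.013]
force: [-0.2, -0.5, -2.4]
opening: 0.0498
```

Run:
```python
from h import *
plan(.5496,.3302,.011,-.138)
```

```text
t 6.65 tcp [0.5499 0.3303 0.0761] yaw -0.1380 tilt 0.0091 -> d(tool) [0.0002 0.0002 0.0651] turn 0.0000 F [-0.2 -0.5 -2.4] open 0.0498
```

play_rows(moves="0 0 0.03 0 -0.2;0 0 0.02 0 -0.2;0 0 0.009 0 -0.2;0 0 0.003 0 -0.2;0 0 0.002 0 -0.2;0 0 0 0 -0.2")

```text
time: 7.4
tcp_pos: [0.5538, 0.3318, 0.0174]
ee_rot: [2.369, 2.063, 0.002]
force: [0.1, -0.2, -3.8]
opening: 0.0493
```

play_rows(moves="0 0 0 0 -0.2;0 0 0 0 -0.2")

```text
time: 7.65
tcp_pos: [0.5536, 0.3317, 0.0171]
ee_rot: [2.369, 2.063, 0.001]
force: [0.6, 0.6, -2.5]
opening: 0.0496
```

Run:
```python
from h import *
plan(.5496,.3302,.011,-.138)
c=optics.camera("side"); save(c,"pics/s2.png"); cv2.imwrite("pics/s2z.png",cv2.resize(c["color"][120:260,200:400,::-1],None,fx=4,fy=4,interpolation=cv2.INTER_CUBIC))
```

```text
t 7.65 tcp [0.5536 0.3317 0.0171] yaw -0.1379 tilt 0.0006 -> d(tool) [-0.002  -0.0038  0.0061] turn 0.0001 F [ 0.6  0.6 -2.5] open 0.0496
```

View pics/s2z.png

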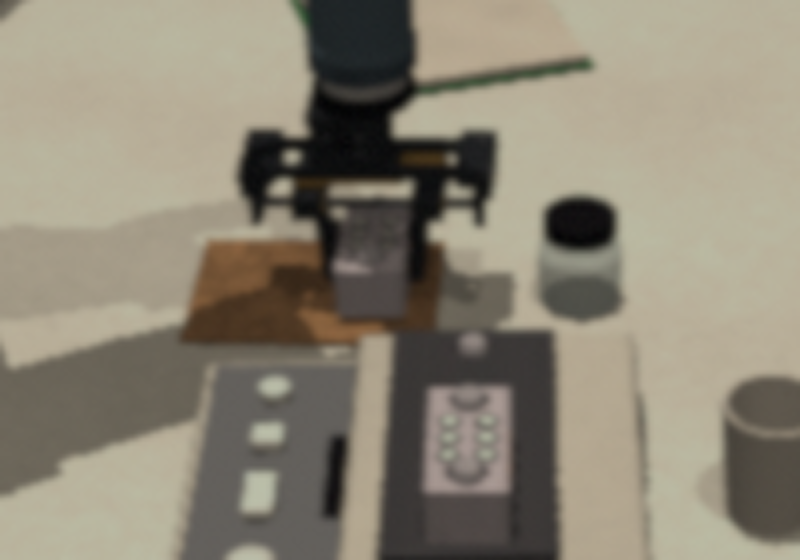

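play_rows(moves="-0.002 -0.004 0.003 0 -0.2;0 0 0.003 0 -0.2;0 0 0.001 0 -0.2;0 0 0 0 -0.2")

```text
time: 8.2
tcp_pos: [0.549, 0.3302, 0.0103]
ee_rot: [-2.369, -2.063, 0.001]
force: [-3.2, -1.4, 4.9]
opening: 0.0497
```

Touched down. Open and lift.

play_rows(moves="0 0 0 0 0.3;0 0 0 0 0.3;0 0 0 0 0.3;0 0 0 0 0.3;0 0 -0.02 0 0.4;0 0 -0.04 0 0.5;0 0 -0.04 0 0.5;0 0 -0.04 0 0.5;0 0 0 0 0.5")

```text
time: 9.32
tcp_pos: [0.552, 0.3313, 0.1559]
ee_rot: [2.367, 2.061, 0.014]
force: [-0.3, -0.0, -0.6]
opening: 0.0663
```

Run:
```python
from h import *
plan(.5986,-.0238,.20,-.0966)
```

```text
t 9.32 tcp [0.552  0.3313 0.1559] yaw -0.1379 tilt 0.0096 -> d(tool) [-0.3451  0.0953 -0.0449] turn -0.0413 F [-0.3 -0.  -0.6] open 0.0663
```

play_rows(moves="0 0 -0.045 0 0.5;-0.043 0.012 0 -0.01 0.5;-0.043 0.012 0 -0.01 0.5;-0.043 0.012 0 -0.01 0.5;-0.043 0.012 0 -0.01 0.5;-0.043 0.012 0 0 0.5;-0.043 0.012 0 0 0.5;-0.043 0.012 0 0 0.5;-0.043 0.011 0 0 0.5;0 0 0 0 0.5")

```text
time: 10.58
tcp_pos: [0.6056, -0.0252, 0.1944]
ee_rot: [-2.332, -2.105, 0.001]
force: [-0.1, 0.3, -0.5]
opening: 0.0659
```

Run:
```python
from h import *
plan(.5986,-.0238,.12,-.0966)
c=optics.camera("top"); save(c,"pics/t3.png")
for z in(.045,.125,.04): print(z);prt(tops(c,z))
```

```text
t 10.57 tcp [ 0.6056 -0.0252  0.1944] yaw -0.1021 tilt 0.0007 -> d(tool) [ 0.0007 -0.007   0.0744] turn -0.0055 F [-0.1  0.3 -0.5] open 0.0659
0.045
x 0.4362 y -0.3729 ztop 0.045 yaw -0.0544 len 0.1012 wid 0.0495
x 0.4358 y -0.2103 ztop 0.045 yaw -0.0492 len 0.1017 wid 0.0512
x 0.5484 y 0.3264 ztop 0.045 yaw -0.1297 len 0.0968 wid 0.0447
x 0.5744 y -0.3604 ztop 0.045 yaw -0.0719 len 0.1010 wid 0.0486
x 0.6116 y -0.2237 ztop 0.045 yaw -0.0213 len 0.1016 wid 0.0500
0.125
0.04
x 0.4363 y -0.3743 ztop 0.040 yaw -0.0544 len 0.1016 wid 0.0496
x 0.4359 y -0.2110 ztop 0.040 yaw -0.0510 len 0.1022 wid 0.0514
x 0.5490 y 0.3276 ztop 0.040 yaw -0.1297 len 0.0971 wid 0.0448
x 0.5750 y -0.3617 ztop 0.040 yaw -0.0719 len 0.1013 wid 0.0488
x 0.6123 y -0.2245 ztop 0.040 yaw -0.0213 len 0.1019 wid 0.0501
```

View pics/t3.png

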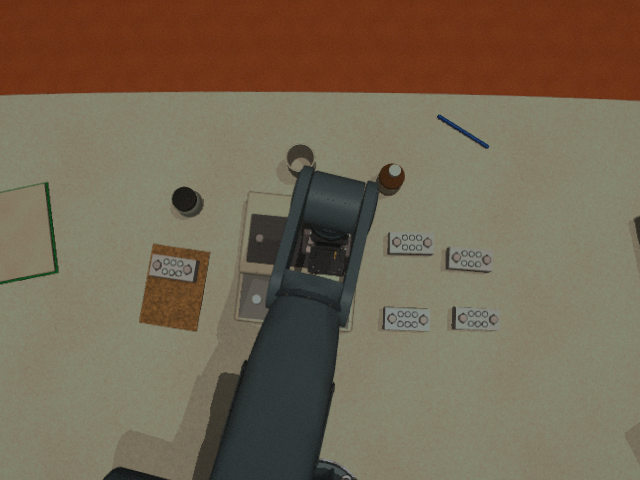

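play_rows(moves="0.001 -0.007 0.03 -0.0055 0.5;0 0 0.03 0 0.5;0 0 0.025 0 0.5;0 0 0.015 0 0.5;0 0 0.004 0 0.5;0 0 0 0 0.5;0 0 0 0 0.5")

```text
time: 11.5
tcp_pos: [0.5996, -0.0206, 0.0919]
ee_rot: [2.321, 2.115, 0.002]
force: [-0.1, -0.7, -0.4]
opening: 0.0663
```

Run:
```python
from h import *
plan(.5982,-.0238,.0895,-.0966)
```

```text
t 11.50 tcp [ 0.5996 -0.0206  0.0919] yaw -0.0924 tilt 0.0019 -> d(tool) [-0.0033 -0.0011  0.0024] turn 0.0042 F [-0.1 -0.7 -0.4] open 0.0663
```

play_rows(moves="-0.003 -0.001 0.002 0.004 0.5;0 0 0 0 0.5;0 0 0 0 0.2;0 0 0 0 0.1;0 0 0 0 0;0 0 0 0 0;0 0 0 0 0", grip_force=10)

```text
time: 12.38
tcp_pos: [0.5981, -0.0236, 0.0889]
ee_rot: [2.325, 2.111, 0.001]
force: [6.4, 0.0, -2.8]
opening: 0.05
```

Run:
```python
from h import *
plan(.5982,-.0238,.0895,-.0966)
```

```text
t 12.38 tcp [ 0.5981 -0.0236  0.0889] yaw -0.0966 tilt 0.0014 -> d(tool) [-0.0002  0.0001 -0.0006] turn 0.0000 F [ 6.4  0.  -2.8] open 0.0500
```

play_rows(moves="0 0 0 0 -0.2;0 0 0 0 -0.2;0 0 0 0 -0.2;0 0 -0.003 0 -0.2;0 0 -0.003 0 -0.2;0 0 -0.005 0 -0.2;0 0 -0.01 0 -0.2;0 0 -0.03 0 -0.2;0 0 -0.05 0 -0.2;0 0 0 0 -0.2", grip_force=50)

```text
time: 13.62
tcp_pos: [0.6003, -0.024, 0.1953]
ee_rot: [2.32, 2.107, 0.008]
force: [2.2, -0.4, -2.5]
opening: 0.0494
```

Run:
```python
from h import *
plan(.4654,.3419,.19,-.138)
```

```text
t 13.62 tcp [ 0.6003 -0.024   0.1953] yaw -0.0963 tilt 0.0092 -> d(tool) [ 0.3512 -0.1695  0.0033] turn 0.0417 F [ 2.2 -0.4 -2.5] open 0.0494
```

play_rows(moves="0.035 -0.017 0 0.01 -0.2;0.044 -0.021 0 0.01 -0.2;0.044 -0.021 0 0.01 -0.2;0.044 -0.021 0 0.01 -0.2;0.044 -0.021 0 0 -0.2;0.044 -0.021 0 0 -0.2;0.044 -0.021 0 0 -0.2;0.035 -0.018 0 0 -0.2;0.017 -0.009 0 0 -0.2;0 0 0 0 -0.2")

```text
time: 14.88
tcp_pos: [0.4717, 0.3464, 0.189]
ee_rot: [-2.366, -2.067, 0.002]
force: [-0.3, 1.1, -3.1]
opening: 0.0497
```

Run:
```python
from h import *
plan(.4654,.3419,.010,-.138)
```

```text
t 14.88 tcp [0.4717 0.3464 0.189 ] yaw -0.1345 tilt 0.0015 -> d(tool) [-0.0051 -0.0054  0.179 ] turn 0.0035 F [-0.3  1.1 -3.1] open 0.0497
```

play_rows(moves="-0.005 -0.006 0.03 0.0035 -0.2;0 0 0.035 0 -0.2;0 0 0.035 0 -0.2;0 0 0.03 0 -0.2;0 0 0.02 0 -0.2;0 0 0.01 0 -0.2;0 0 0.005 0 -0.2;0 0 0 0 -0.2;0 0 0 0 -0.2")

```text
time: 16.0
tcp_pos: [0.4666, 0.3423, 0.0257]
ee_rot: [2.371, 2.061, 0.003]
force: [-0.1, 0.0, -2.8]
opening: 0.0495
```

Run:
```python
from h import *
plan(.4654,.3419,.009,-.138)
```

```text
t 16.00 tcp [0.4666 0.3423 0.0257] yaw -0.1398 tilt 0.0017 -> d(tool) [-0.0005 -0.0012  0.0167] turn -0.0018 F [-0.1  0.  -2.8] open 0.0495
```

play_rows(moves="0 -0.001 0.008 0 -0.2;0 0 0.005 0 -0.2;0 0 0.003 0 -0.2;0 0 0.001 0 -0.2;0 0 0 0 -0.2")

```text
time: 16.62
tcp_pos: [0.4646, 0.3419, 0.0088]
ee_rot: [-2.371, -2.061, 0.002]
force: [-5.4, -4.7, 10.6]
opening: 0.0497
```

play_rows(moves="0 0 0 0 0.3;0 0 0 0 0.3;0 0 0 0 0.3;0 0 0 0 0.3;0 0 -0.02 0 0.4;0 0 -0.04 0 0.5;0 0 -0.04 0 0.5;0 0 -0.05 0 0.5;0 0 -0.04 0 0.5;0 0 0 0 0.5")

```text
time: 17.88
tcp_pos: [0.4674, 0.3432, 0.2035]
ee_rot: [2.369, 2.059, 0.014]
force: [0.2, 0.5, -0.7]
opening: 0.0662
```

Run:
```python
from h import *
c=dict(np.load("top0.npz")); W=cloud(c)
print(onplane(c,395,170,.13),W[170,395],W[185,390])
plan(.6129,-.2237,.19,-.012)
```

```text
[ 0.76379348 -0.17424061  0.13      ] [ 0.76373545 -0.17421207  0.13021166] [ 0.74065753 -0.16826278  0.08433479]
t 17.88 tcp [0.4674 0.3432 0.2035] yaw -0.1398 tilt 0.0094 -> d(tool) [-0.5412  0.223   0.0125] turn -0.1278 F [ 0.2  0.5 -0.7] open 0.0662
```

play_rows(moves="-0.052 0.022 0 -0.0128 0.5;-0.055 0.0223 0 -0.0128 0.5;-0.055 0.0223 0 -0.0128 0.5;-0.055 0.0223 0 -0.0128 0.5;-0.055 0.0223 0 -0.0128 0.5;-0.055 0.0223 0 -0.0128 0.5;-0.055 0.0223 0 -0.0128 0.5;-0.055 0.0223 0 -0.0128 0.5;-0.055 0.0223 0 -0.0128 0.5;-0.05 0.0223 0 -0.0128 0.5")

```text
time: 19.12
tcp_pos: [0.6419, -0.218, 0.1972]
ee_rot: [-2.234, -2.207, 0.001]
force: [0.6, -0.2, 0.3]
opening: 0.0663
```

play_rows(moves="0 0 0 0 0.5;0 0 0 0 0.5")

```text
time: 19.38
tcp_pos: [0.6413, -0.2154, 0.1968]
ee_rot: [-2.234, -2.206, 0.0]
force: [-0.3, -0.3, 0.2]
opening: 0.0658
```

Run:
```python
from h import *
plan(.6129,-.2237,.12,-.012)
c=optics.camera("top"); save(c,"pics/t4.png")
for z in(.045,.04): print(z);prt(tops(c,z))
# platform studs
W=cloud(c); cc=caps(c)
for u,v,a,z in cc: print(round(u,1),round(v,1),round(a,1),round(z,3),onplane(c,u,v,.093)[:2].round(4))
```

```text
t 19.38 tcp [ 0.6413 -0.2154  0.1968] yaw -0.0125 tilt 0.0023 -> d(tool) [-0.0087 -0.0281  0.0768] turn -0.0005 F [-0.3 -0.3  0.2] open 0.0658
0.045
x 0.4362 y -0.3724 ztop 0.045 yaw -0.0402 len 0.1027 wid 0.0494
x 0.4652 y 0.3386 ztop 0.045 yaw -0.1465 len 0.1005 wid 0.0461
x 0.5482 y 0.3249 ztop 0.045 yaw -0.1682 len 0.0950 wid 0.0449
x 0.5715 y -0.3786 ztop 0.045 yaw 0.1458 len 0.0685 wid 0.0456
0.04
x 0.4363 y -0.3737 ztop 0.040 yaw -0.0426 len 0.1033 wid 0.0496
x 0.4655 y 0.3398 ztop 0.040 yaw -0.1465 len 0.1009 wid 0.0463
x 0.5487 y 0.3261 ztop 0.040 yaw -0.1682 len 0.0953 wid 0.0451
x 0.5721 y -0.3800 ztop 0.040 yaw 0.1458 len 0.0687 wid 0.0458
250.8 194.4 11.6 0.072 [0.7142 0.1486]
277.7 194.7 10.9 0.07 [0.7138 0.0878]
299.0 198.6 10.2 0.072 [0.7051 0.0393]
330.4 199.6 10.0 0.069 [ 0.7033 -0.0315]
313.5 200.0 9.6 0.072 [0.7022 0.0067]
272.9 205.0 7.7 0.072 [0.69  0.098]
346.3 219.9 13.1 0.071 [ 0.657  -0.0675]
358.7 227.8 14.6 0.071 [ 0.6392 -0.0952]
357.9 236.9 15.1 0.071 [ 0.6184 -0.0934]
259.2 237.6 13.1 0.093 [0.6153 0.1274]
291.2 240.7 12.8 0.093 [0.6088 0.0558]
240.7 24
[... 516 characters left out ...]
2 281.3 10.0 0.052 [0.5176 0.0966]
265.0 284.1 10.0 0.051 [0.5113 0.1124]
264.1 284.9 10.0 0.051 [0.5095 0.1144]
323.8 286.8 9.7 0.051 [ 0.5063 -0.0176]
247.0 289.0 10.3 0.052 [0.5003 0.1521]
287.1 290.3 9.5 0.051 [0.4981 0.0633]
277.9 291.8 9.8 0.052 [0.4946 0.0837]
266.2 295.0 9.7 0.051 [0.4873 0.1094]
267.0 295.8 9.7 0.051 [0.4855 0.1076]
323.9 299.0 10.3 0.051 [ 0.4794 -0.0179]
145.0 300.0 15.6 0.047 [0.4731 0.3795]
267.1 305.2 10.2 0.051 [0.4648 0.1071]
180.3 305.9 13.8 0.052 [0.4612 0.2995]
243.1 307.1 9.6 0.052 [0.4603 0.16  ]
321.4 312.0 6.6 0.052 [ 0.4509 -0.0124]
278.2 313.8 10.6 0.052 [0.4462 0.0824]
463.1 317.9 11.1 0.048 [ 0.4381 -0.3267]
494.3 319.1 12.7 0.048 [ 0.4353 -0.3973]
```

View pics/t4.png

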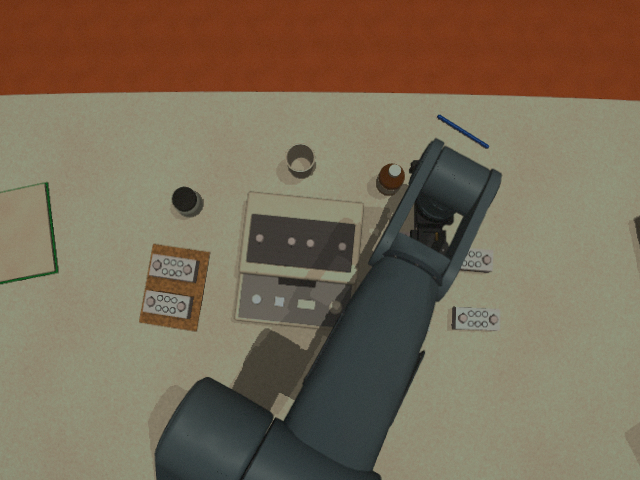

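play_rows(moves="-0.009 -0.0285 0.03 0 0.5;0 0 0.03 0 0.5;0 0 0.03 0 0.5;0 0 0.03 0 0.5;0 0 0.02 0 0.5;0 0 0 0 0.5;0 0 0 0 0.5")

```text
time: 20.3
tcp_pos: [0.6143, -0.2248, 0.059]
ee_rot: [2.233, 2.207, 0.001]
force: [0.2, 0.6, 0.0]
opening: 0.0661
```

Run:
```python
from h import *
plan(.6127,-.2240,.010,-.014)
```

```text
t 20.30 tcp [ 0.6143 -0.2248  0.059 ] yaw -0.0115 tilt 0.0018 -> d(tool) [ 0.0008 -0.0017  0.049 ] turn 0.0025 F [0.2 0.6 0. ] open 0.0661
```

play_rows(moves="0.001 -0.0017 0.025 0.0025 0.5;0 0 0.018 0 0.5;0 0 0.006 0 0.5;0 0 0 0 0.5;0 0 0 0 0.2;0 0 0 0 0.1;0 0 0 0 0;0 0 0 0 -0.2;0 0 0 0 -0.2", grip_force=20)

```text
time: 21.42
tcp_pos: [0.6124, -0.2241, 0.0096]
ee_rot: [2.236, 2.204, 0.001]
force: [0.6, 0.7, 5.1]
opening: 0.05
```

Run:
```python
from h import *
plan(.6127,-.2240,.010,-.014)
```

```text
t 21.43 tcp [ 0.6124 -0.2241  0.0096] yaw -0.0145 tilt 0.0015 -> d(tool) [ 0.0001  0.0003 -0.0004] turn -0.0005 F [0.6 0.7 5.1] open 0.0500
```

play_rows(moves="0 0 0 0 -0.3;0 0 0 0 -0.3;0 0 -0.01 0 -0.3;0 0 -0.03 0 -0.3;0 0 -0.04 0 -0.3;0 0 -0.04 0 -0.3;0 0 -0.04 0 -0.3;0 0 -0.02 0 -0.3;0 0 0 0 -0.3;0 0 0 0 -0.3", grip_force=60)

```text
time: 22.68
tcp_pos: [0.6106, -0.2231, 0.1864]
ee_rot: [-2.235, -2.203, 0.002]
force: [0.2, 0.1, -2.9]
opening: 0.0492
```

Run:
```python
from h import *
plan(.6092,.0895,.17,-.0966)
```

```text
t 22.68 tcp [ 0.6106 -0.2231  0.1864] yaw -0.0146 tilt 0.0037 -> d(tool) [ 0.3125 -0.0059  0.017 ] turn 0.0820 F [ 0.2  0.1 -2.9] open 0.0492
```

play_rows(moves="0 0 0 0.041 -0.3;0.02 0 0 0.041 -0.3;0.045 -0.004 0 0 -0.3;0.045 -0.005 0 0 -0.3;0.045 -0.005 0 0 -0.3;0.045 -0.005 0 0 -0.3;0.045 -0.005 0 0 -0.3;0.04 -0.004 0 0 -0.3;0.025 -0.003 0 0 -0.3;0 0 0 0 -0.3")

```text
time: 23.92
tcp_pos: [0.6085, 0.0898, 0.1863]
ee_rot: [-2.321, -2.113, 0.004]
force: [-0.1, -0.2, -2.9]
opening: 0.0495
```

play_rows(moves="0 0 0 0 -0.3;0 0 0 0 -0.3")

```text
time: 24.18
tcp_pos: [0.6098, 0.0867, 0.188]
ee_rot: [-2.327, -2.11, 0.001]
force: [-0.2, 0.4, -3.9]
opening: 0.0497
```

Run:
```python
from h import *
plan(.6092,.0895,.108,-.0966)
```

```text
t 24.18 tcp [0.6098 0.0867 0.188 ] yaw -0.0978 tilt 0.0011 -> d(tool) [ 0.0027 -0.0008  0.08  ] turn -0.0012 F [-0.2  0.4 -3.9] open 0.0497
```

play_rows(moves="0.0027 -0.0008 0.03 0 -0.3;0 0 0.025 0 -0.3;0 0 0.017 0 -0.3;0 0 0.008 0 -0.3;0 0 0 0 -0.3;0 0 0 0 -0.3;0 0 0 0 -0.3")

```text
time: 25.05
tcp_pos: [0.6101, 0.0906, 0.1098]
ee_rot: [2.325, 2.111, 0.002]
force: [0.2, -0.4, -3.5]
opening: 0.0495
```

Run:
```python
from h import *
plan(.6092,.0895,.108,-.0966)
```

```text
t 25.05 tcp [0.6101 0.0906 0.1098] yaw -0.0964 tilt 0.0018 -> d(tool) [-0.0012 -0.0008  0.0018] turn 0.0002 F [ 0.2 -0.4 -3.5] open 0.0495
```

play_rows(moves="-0.0012 -0.0008 0.002 0 -0.3;0 0 0.003 0 -0.3;0 0 0.003 0 -0.3;0 0 0.002 0 -0.3;0 0 0 0 -0.3;0 0 0 0 -0.3")

```text
time: 25.8
tcp_pos: [0.6091, 0.0895, 0.099]
ee_rot: [2.325, 2.111, 0.001]
force: [2.9, -0.2, -2.4]
opening: 0.0496
```

Run:
```python
from h import *
plan(.6092,.0895,.0946,-.0966);print(arm.state()["torque"].round(2))
```

```text
t 25.80 tcp [0.6091 0.0895 0.099 ] yaw -0.0965 tilt 0.0012 -> d(tool) [0.     0.0001 0.0044] turn 0.0001 F [ 2.9 -0.2 -2.4] open 0.0496
[-0.1  -0.32 -0.01]
```

play_rows(moves="0 0 0.002 0 -0.3;0 0 0.002 0 -0.3;0 0 0.001 0 -0.3;0 0 0 0 -0.3")

```text
time: 26.3
tcp_pos: [0.6089, 0.0895, 0.0945]
ee_rot: [2.326, 2.111, 0.001]
force: [-0.8, -0.6, 4.7]
opening: 0.0495
```

Run:
```python
from h import *
plan(.6092,.0895,.0946,-.0966);print(arm.state()["torque"].round(2))
```

```text
t 26.30 tcp [0.6089 0.0895 0.0945] yaw -0.0965 tilt 0.0008 -> d(tool) [-0.      0.0003 -0.0001] turn 0.0001 F [-0.8 -0.6  4.7] open 0.0495
[-0.14  0.13 -0.01]
```

play_rows(moves="0 0 0.002 0 -0.3;0 0 0.001 0 -0.3;0 0 0.001 0 -0.3;0 0 0 0 -0.3")

```text
time: 26.8
tcp_pos: [0.609, 0.0895, 0.0945]
ee_rot: [2.325, 2.112, 0.0]
force: [-14.0, -0.6, 31.3]
opening: 0.0493
```

play_rows(moves="0 0 -0.004 0 -0.3;0 0 0 0 0.3;0 0 0 0 0.3;0 0 0 0 0.3;0 0 -0.02 0 0.4;0 0 -0.04 0 0.5;0 0 -0.04 0 0.5;0 0 -0.02 0 0.5;0 0 0 0 0.5;0 0 0 0 0.5")

```text
time: 28.05
tcp_pos: [0.6076, 0.0895, 0.2121]
ee_rot: [-2.325, -2.111, 0.003]
force: [0.7, -0.2, -0.6]
opening: 0.0659
```

Run:
```python
from h import *
plan(.6092,.0895,.22,-.0966)
c=optics.camera("side"); save(c,"pics/s5.png"); cv2.imwrite("pics/s5z.png",cv2.resize(c["color"][160:300,220:420,::-1],None,fx=4,fy=4,interpolation=cv2.INTER_CUBIC))
c=optics.camera("top"); prt(tops(c,.04)); prt(tops(c,.125))
plan(.5749,-.3620,.2,-.07)
```

```text
t 28.05 tcp [0.6076 0.0895 0.2121] yaw -0.0965 tilt 0.0026 -> d(tool) [ 0.0001  0.0016 -0.0079] turn 0.0001 F [ 0.7 -0.2 -0.6] open 0.0659
x 0.4363 y -0.3745 ztop 0.040 yaw -0.0539 len 0.1019 wid 0.0497
x 0.4359 y -0.2110 ztop 0.040 yaw -0.0510 len 0.1022 wid 0.0514
x 0.4666 y 0.3470 ztop 0.040 yaw -0.1405 len 0.0866 wid 0.0459
x 0.5503 y 0.3356 ztop 0.040 yaw -0.1284 len 0.0828 wid 0.0444
x 0.5743 y -0.3626 ztop 0.040 yaw -0.0749 len 0.1016 wid 0.0490
t 28.15 tcp [0.6074 0.0896 0.2116] yaw -0.0965 tilt 0.0035 -> d(tool) [-0.4526  0.0112  0.0117] turn -0.0265 F [ 0.4 -0.3 -0.4] open 0.0659
```

View pics/s5z.png

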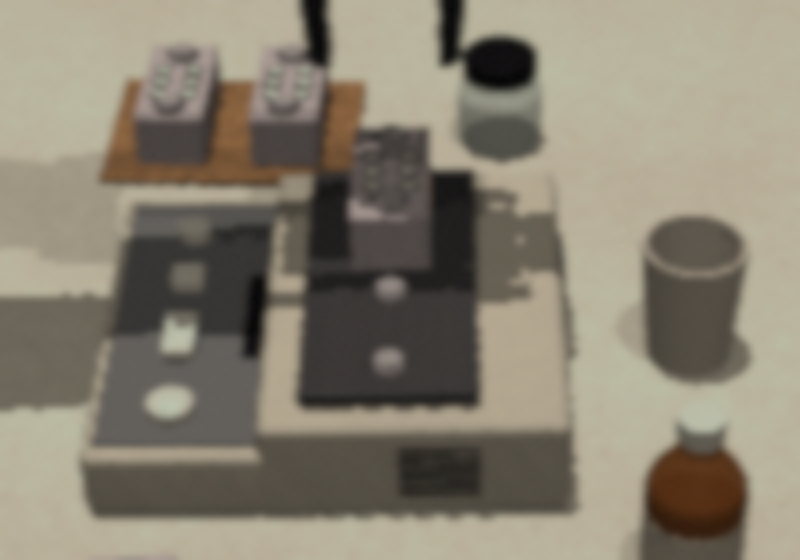

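play_rows(moves="-0.04 0.001 0 0 0.5;-0.048 0.001 0 0 0.5;-0.048 0.001 0 0 0.5;-0.048 0.001 0 0 0.5;-0.048 0.001 0 0 0.5;-0.048 0.001 0 0 0.5;-0.048 0.001 0 0 0.5;-0.048 0.001 0 0 0.5;-0.045 0.001 0 -0.013 0.5;-0.03 0.001 0 -0.013 0.5")

```text
time: 29.4
tcp_pos: [0.5743, -0.3621, 0.2117]
ee_rot: [-2.298, -2.139, 0.001]
force: [0.4, 0.5, 0.4]
opening: 0.0664
```

play_rows(moves="0 0 0.03 0 0.5;0 0 0.03 0 0.5;0 0 0.03 0 0.5;0 0 0.02 0 0.5;0 0 0 0 0.5;0 0 0 0 0.5;0 0 0 0 0.5")

```text
time: 30.28
tcp_pos: [0.5762, -0.361, 0.1054]
ee_rot: [2.296, 2.14, 0.0]
force: [-0.4, -0.2, 0.3]
opening: 0.0662
```

Run:
```python
from h import *
plan(.5748,-.3622,.010,-.071)
```

```text
t 30.27 tcp [ 0.5762 -0.361   0.1054] yaw -0.0705 tilt 0.0027 -> d(tool) [-0.0011 -0.0016  0.0954] turn 0.0005 F [-0.4 -0.2  0.3] open 0.0662
```

play_rows(moves="-0.0011 -0.0016 0.035 0 0.5;0 0 0.03 0 0.5;0 0 0.02 0 0.5;0 0 0.008 0 0.5;0 0 0 0 0.5;0 0 0 0 0.5;0 0 0 0 0.5")

```text
time: 31.15
tcp_pos: [0.5744, -0.3619, 0.0119]
ee_rot: [2.297, 2.141, 0.0]
force: [0.1, -0.3, 0.3]
opening: 0.066
```

Run:
```python
from h import *
plan(.5748,-.3622,.010,-.071)
```

```text
t 31.15 tcp [ 0.5744 -0.3619  0.0119] yaw -0.0705 tilt 0.0018 -> d(tool) [-0.0003  0.0005  0.0019] turn 0.0005 F [ 0.1 -0.3  0.3] open 0.0660
```

play_rows(moves="-0.0003 0.0004 0.002 0 0.4;0 0 0 0 0.2;0 0 0 0 0.1;0 0 0 0 0;0 0 0 0 -0.2;0 0 0 0 -0.2;0 0 0 0 -0.2", grip_force=20)

```text
time: 32.02
tcp_pos: [0.5742, -0.3616, 0.0087]
ee_rot: [2.298, 2.142, 0.0]
force: [0.7, 0.3, -1.2]
opening: 0.0495
```

Run:
```python
from h import *
plan(.5748,-.3622,.010,-.071)
```

```text
t 32.02 tcp [ 0.5742 -0.3616  0.0087] yaw -0.0704 tilt 0.0001 -> d(tool) [-0.0005  0.0007 -0.0013] turn 0.0006 F [ 0.7  0.3 -1.2] open 0.0495
```

play_rows(moves="0 0 0 0 -0.3;0 0 0 0 -0.3;0 0 -0.01 0 -0.3;0 0 -0.03 0 -0.3;0 0 -0.04 0 -0.3;0 0 -0.04 0 -0.3;0 0 -0.04 0 -0.3;0 0 -0.02 0 -0.3;0 0 0 0 -0.3;0 0 0 0 -0.3", grip_force=60)

```text
time: 33.28
tcp_pos: [0.5732, -0.3609, 0.1865]
ee_rot: [-2.296, -2.139, 0.001]
force: [0.2, 0.4, -2.3]
opening: 0.049
```

Run:
```python
from h import *
plan(.5986,-.0238,.18,-.0966)
```

```text
t 33.27 tcp [ 0.5732 -0.3609  0.1865] yaw -0.0706 tilt 0.0035 -> d(tool) [0.3381 0.0016 0.0072] turn 0.0260 F [ 0.2  0.4 -2.3] open 0.0490
```

play_rows(moves="0.03 0 0 0.026 -0.3;0.045 -0.001 0 0 -0.3;0.045 -0.001 0 0 -0.3;0.045 -0.001 0 0 -0.3;0.045 -0.001 0 0 -0.3;0.045 -0.001 0 0 -0.3;0.045 -0.001 0 0 -0.3;0.038 -0.001 0 0 -0.3;0 0 0 0 -0.3;0 0 0 0 -0.3")

```text
time: 34.52
tcp_pos: [0.5982, -0.0246, 0.1871]
ee_rot: [-2.324, -2.111, 0.003]
force: [0.4, -0.2, -2.1]
opening: 0.0493
```

play_rows(moves="0 0 0.03 0 -0.3;0 0 0.025 0 -0.3;0 0 0.015 0 -0.3;0 0 0.006 0 -0.3;0 0 0 0 -0.3;0 0 0 0 -0.3;0 0 0 0 -0.3")

```text
time: 35.4
tcp_pos: [0.5995, -0.0246, 0.1137]
ee_rot: [2.325, 2.111, 0.001]
force: [-0.3, -0.4, -3.3]
opening: 0.0495
```

Run:
```python
from h import *
plan(.5986,-.0234,.106,-.0966)
```

```text
t 35.40 tcp [ 0.5995 -0.0246  0.1137] yaw -0.0964 tilt 0.0016 -> d(tool) [ 0.0011 -0.0011  0.0077] turn 0.0002 F [-0.3 -0.4 -3.3] open 0.0495
```

play_rows(moves="0.0011 -0.0011 0.005 0 -0.3;0 0 0.004 0 -0.3;0 0 0.003 0 -0.3;0 0 0.003 0 -0.3;0 0 0.001 0 -0.3;0 0 0 0 -0.3;0 0 0 0 -0.3")

```text
time: 36.28
tcp_pos: [0.5984, -0.0234, 0.0973]
ee_rot: [2.325, 2.111, 0.001]
force: [-0.8, 0.6, 3.7]
opening: 0.0496
```

Run:
```python
from h import *
plan(.5986,-.0234,.0937,-.0966);print(arm.state()["torque"].round(2))
```

```text
t 36.27 tcp [ 0.5984 -0.0234  0.0973] yaw -0.0964 tilt 0.0012 -> d(tool) [-0.      0.0002  0.0036] turn 0.0002 F [-0.8  0.6  3.7] open 0.0496
[0.11 0.1  0.12]
```

play_rows(moves="0 0 0.002 0 -0.3;0 0 0.002 0 -0.3;0 0 0.001 0 -0.3;0 0 0.001 0 -0.3;0 0 0 0 -0.3")

```text
time: 36.9
tcp_pos: [0.5984, -0.0231, 0.0936]
ee_rot: [2.326, 2.112, 0.001]
force: [-9.3, 3.6, 21.4]
opening: 0.0495
```

play_rows(moves="0 0 0.001 0 -0.3;0 0 0.001 0 -0.3;0 0 0 0 -0.3")

```text
time: 37.28
tcp_pos: [0.5984, -0.0231, 0.0935]
ee_rot: [2.325, 2.112, 0.0]
force: [-17.1, 3.4, 36.0]
opening: 0.0496
```

play_rows(moves="0 0 -0.004 0 -0.3;0 0 0 0 0.3;0 0 0 0 0.3;0 0 0 0 0.3;0 0 -0.02 0 0.4;0 0 -0.04 0 0.5;0 0 -0.04 0 0.5;0 0 -0.02 0 0.5;0 0 0 0 0.5;0 0 0 0 0.5")

```text
time: 38.52
tcp_pos: [0.5975, -0.0232, 0.2122]
ee_rot: [-2.326, -2.111, 0.001]
force: [-0.7, 0.1, -0.0]
opening: 0.0665
```

Run:
```python
from h import *
c=optics.camera("top"); save(c,"pics/t6.png"); prt(tops(c,.04)); prt(tops(c,.125))
plan(.4359,-.2110,.21,-.05)
```

```text
x 0.4363 y -0.3743 ztop 0.040 yaw -0.0561 len 0.1017 wid 0.0497
x 0.4359 y -0.2110 ztop 0.040 yaw -0.0515 len 0.1022 wid 0.0514
x 0.4653 y 0.3402 ztop 0.040 yaw -0.1447 len 0.1003 wid 0.0461
x 0.5490 y 0.3277 ztop 0.040 yaw -0.1493 len 0.0988 wid 0.0445
t 38.58 tcp [ 0.5972 -0.0232  0.2116] yaw -0.0965 tilt 0.0020 -> d(tool) [-0.2025 -0.1424  0.0018] turn -0.0465 F [ 0.5  0.2 -0.1] open 0.0662
```

View pics/t6.png

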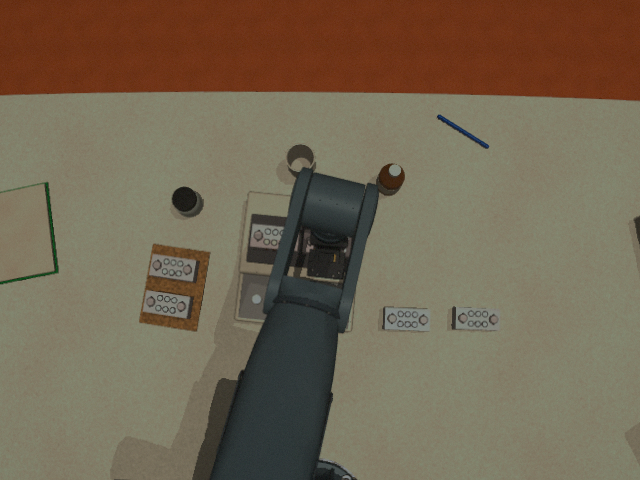

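play_rows(moves="-0.03 -0.021 0 0 0.5;-0.035 -0.025 0 0 0.5;-0.035 -0.025 0 0 0.5;-0.035 -0.025 0 0 0.5;-0.035 -0.024 0 0 0.5;-0.032 -0.022 0 0 0.5;0 0 0 -0.045 0.5;0 0 0.02 0 0.5;0 0 0.03 0 0.5;0 0 0 0 0.5")

```text
time: 39.83
tcp_pos: [0.4351, -0.2091, 0.1597]
ee_rot: [-2.273, -2.158, 0.001]
force: [-0.0, 0.1, -0.2]
opening: 0.0662
```

play_rows(moves="0 0 0.03 0 0.5;0 0 0.03 0 0.5;0 0 0 0 0.5;0 0 0 0 0.5;0 0 0 0 0.5")

```text
time: 40.45
tcp_pos: [0.4381, -0.2114, 0.1043]
ee_rot: [2.276, 2.162, 0.0]
force: [-0.0, -0.4, 0.5]
opening: 0.0662
```

Run:
```python
from h import *
plan(.4359,-.2110,.010,-.051)
```

```text
t 40.45 tcp [ 0.4381 -0.2114  0.1043] yaw -0.0514 tilt 0.0026 -> d(tool) [ 0.0004 -0.0024  0.0943] turn -0.0004 F [-0.  -0.4  0.5] open 0.0662
```

play_rows(moves="0.0004 -0.0024 0.035 0 0.5;0 0 0.03 0 0.5;0 0 0.02 0 0.5;0 0 0.009 0 0.5;0 0 0 0 0.5;0 0 0 0 0.5;0 0 0 0 0.5")

```text
time: 41.32
tcp_pos: [0.4354, -0.2106, 0.0096]
ee_rot: [2.277, 2.162, 0.0]
force: [0.2, -0.3, 0.0]
opening: 0.0661
```

Run:
```python
from h import *
plan(.4359,-.2110,.010,-.051)
```

```text
t 41.33 tcp [ 0.4354 -0.2106  0.0096] yaw -0.0514 tilt 0.0017 -> d(tool) [-0.0004  0.0005 -0.0004] turn -0.0004 F [ 0.2 -0.3  0. ] open 0.0661
```

play_rows(moves="-0.0004 0.0005 0 0 0.4;0 0 0 0 0.2;0 0 0 0 0.1;0 0 0 0 0;0 0 0 0 -0.2;0 0 0 0 -0.2;0 0 0 0 -0.2", grip_force=20)

```text
time: 42.2
tcp_pos: [0.4353, -0.2106, 0.0088]
ee_rot: [2.278, 2.164, -0.0]
force: [-1.1, -0.0, 4.2]
opening: 0.0498
```

Run:
```python
from h import *
plan(.4359,-.2110,.010,-.051)
```

```text
t 42.20 tcp [ 0.4353 -0.2106  0.0088] yaw -0.0514 tilt 0.0001 -> d(tool) [-0.0003  0.0007 -0.0012] turn -0.0004 F [-1.1 -0.   4.2] open 0.0498
```

play_rows(moves="0 0 0 0 -0.3;0 0 0 0 -0.3;0 0 -0.01 0 -0.3;0 0 -0.03 0 -0.3;0 0 -0.04 0 -0.3;0 0 -0.04 0 -0.3;0 0 -0.04 0 -0.3;0 0 -0.03 0 -0.3;0 0 0 0 -0.3;0 0 0 0 -0.3", grip_force=60)

```text
time: 43.45
tcp_pos: [0.4345, -0.2099, 0.1972]
ee_rot: [-2.276, -2.162, 0.0]
force: [-0.3, 0.2, -3.9]
opening: 0.0491
```

Run:
```python
from h import *
plan(.6090,.0895,.20,-.0966)
```

```text
t 43.45 tcp [ 0.4345 -0.2099  0.1972] yaw -0.0515 tilt 0.0021 -> d(tool) [ 0.308   0.1589 -0.0026] turn 0.0451 F [-0.3  0.2 -3.9] open 0.0491
```

play_rows(moves="0.025 0.012 0 0 -0.3;0.04 0.02 0 0 -0.3;0.04 0.021 0 0 -0.3;0.04 0.021 0 0 -0.3;0.04 0.021 0 0 -0.3;0.04 0.021 0 0 -0.3;0.04 0.021 0 0 -0.3;0.043 0.022 0 0 -0.3;0 0 0 0.045 -0.3;0 0 0 0 -0.3")

```text
time: 44.7
tcp_pos: [0.6086, 0.0894, 0.1958]
ee_rot: [-2.322, -2.111, 0.005]
force: [0.7, -0.6, -3.3]
opening: 0.0494
```

play_rows(moves="0 0 0.02 0 -0.3;0 0 0.015 0 -0.3;0 0 0.005 0 -0.3;0 0 0 0 -0.3;0 0 0 0 -0.3;0 0 0 0 -0.3")

```text
time: 45.45
tcp_pos: [0.6104, 0.0888, 0.1595]
ee_rot: [2.325, 2.111, 0.002]
force: [0.0, 0.1, -2.6]
opening: 0.0494
```

Run:
```python
from h import *
plan(.6090,.0898,.145,-.0966)
```

```text
t 45.45 tcp [0.6104 0.0888 0.1595] yaw -0.0965 tilt 0.0014 -> d(tool) [ 0.0009 -0.0015  0.0145] turn 0.0001 F [ 0.   0.1 -2.6] open 0.0494
```

play_rows(moves="0.0009 -0.0015 0.007 0 -0.3;0 0 0.005 0 -0.3;0 0 0.003 0 -0.3;0 0 0 0 -0.3;0 0 0 0 -0.3;0 0 0 0 -0.3")

```text
time: 46.2
tcp_pos: [0.6087, 0.0899, 0.1439]
ee_rot: [2.326, 2.112, 0.0]
force: [0.5, -0.1, -2.8]
opening: 0.0496
```

Run:
```python
from h import *
plan(.6090,.0898,.1338,-.0966)
```

```text
t 46.20 tcp [0.6087 0.0899 0.1439] yaw -0.0965 tilt 0.0004 -> d(tool) [-0.      0.0003  0.0101] turn 0.0001 F [ 0.5 -0.1 -2.8] open 0.0496
```

play_rows(moves="0 0.0003 0.003 0 -0.3;0 0 0.002 0 -0.3;0 0 0.002 0 -0.3;0 0 0.001 0 -0.3;0 0 0 0 -0.3;0 0 0 0 -0.3")

```text
time: 46.95
tcp_pos: [0.6092, 0.0899, 0.137]
ee_rot: [2.326, 2.111, 0.001]
force: [-1.6, -0.5, 5.1]
opening: 0.0492
```

play_rows(moves="0 0 0.001 0 -0.3;0 0 0.001 0 -0.3;0 0 0.001 0 -0.3;0 0 0 0 -0.3")

```text
time: 47.45
tcp_pos: [0.6093, 0.0899, 0.1339]
ee_rot: [2.325, 2.111, 0.001]
force: [-3.0, -0.3, 6.3]
opening: 0.0496
```

play_rows(moves="0 0 0.001 0 -0.3;0 0 0.001 0 -0.3;0 0 0.001 0 -0.3;0 0 0.001 0 -0.3;0 0 0 0 -0.3")

```text
time: 48.08
tcp_pos: [0.6093, 0.0898, 0.1338]
ee_rot: [2.324, 2.111, 0.001]
force: [-15.5, -1.0, 30.9]
opening: 0.0496
```

Home (0.1338 held firm at 31 N). Release, then the last rack.

play_rows(moves="0 0 -0.004 0 -0.3;0 0 0 0 0.3;0 0 0 0 0.3;0 0 0 0 0.3;0 0 -0.02 0 0.4;0 0 -0.04 0 0.5;0 0 -0.03 0 0.5;0 0 0 0 0.5;0 0 0 0 0.5")

```text
time: 49.2
tcp_pos: [0.6085, 0.0898, 0.2224]
ee_rot: [-2.326, -2.112, 0.001]
force: [-0.5, -0.6, -1.1]
opening: 0.0662
```

Run:
```python
from h import *
c=optics.camera("top"); save(c,"pics/t7.png"); prt(tops(c,.04)); prt(tops(c,.125)); prt(tops(c,.165))
plan(.4363,-.3744,.22,-.053)
```

```text
x 0.4363 y -0.3745 ztop 0.040 yaw -0.0539 len 0.1019 wid 0.0497
x 0.4665 y 0.3479 ztop 0.040 yaw -0.1554 len 0.0849 wid 0.0459
x 0.5499 y 0.3375 ztop 0.040 yaw -0.1621 len 0.0798 wid 0.0451
x 0.5979 y -0.0298 ztop 0.125 yaw -0.0888 len 0.0937 wid 0.0507
t 49.25 tcp [0.6081 0.0899 0.2216] yaw -0.0965 tilt 0.0018 -> d(tool) [-0.4786 -0.1262  0.0019] turn -0.0435 F [-0.8  1.1  0. ] open 0.0660
```

View pics/t7.png

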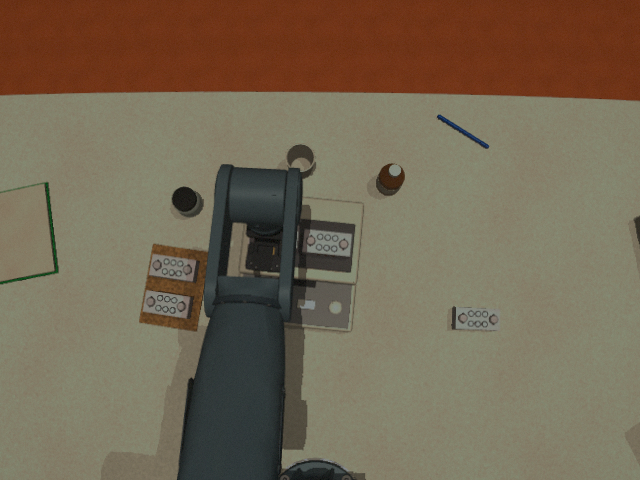

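play_rows(moves="-0.035 -0.009 0 0 0.5;-0.05 -0.013 0 0 0.5;-0.05 -0.013 0 0 0.5;-0.05 -0.013 0 0 0.5;-0.05 -0.013 0 0 0.5;-0.05 -0.013 0 0 0.5;-0.05 -0.013 0 0 0.5;-0.05 -0.013 0 0 0.5;-0.05 -0.013 0 0 0.5;-0.0436 -0.013 0 -0.0435 0.5")

```text
time: 50.5
tcp_pos: [0.4358, -0.3755, 0.2211]
ee_rot: [-2.277, -2.16, -0.0]
force: [0.1, 0.2, -1.0]
opening: 0.0662
```

play_rows(moves="0 0 0 0 0.5;0 0 0.03 0 0.5;0 0 0.035 0 0.5;0 0 0.035 0 0.5;0 0 0.02 0 0.5;0 0 0 0 0.5;0 0 0 0 0.5;0 0 0 0 0.5")

```text
time: 51.5
tcp_pos: [0.4379, -0.3748, 0.1039]
ee_rot: [2.278, 2.161, -0.0]
force: [0.4, 0.1, 0.2]
opening: 0.0659
```

Run:
```python
from h import *
plan(.4363,-.3744,.010,-.054)
```

```text
t 51.50 tcp [ 0.4379 -0.3748  0.1039] yaw -0.0527 tilt 0.0019 -> d(tool) [ 0.0004 -0.0018  0.0939] turn 0.0013 F [0.4 0.1 0.2] open 0.0659
```

play_rows(moves="0.0004 -0.0018 0.035 0 0.5;0 0 0.03 0 0.5;0 0 0.02 0 0.5;0 0 0.009 0 0.5;0 0 0 0 0.5;0 0 0 0 0.5;0 0 0 0 0.5")

```text
time: 52.38
tcp_pos: [0.436, -0.3745, 0.0097]
ee_rot: [2.278, 2.161, -0.0]
force: [0.1, -0.3, -0.3]
opening: 0.0661
```

Run:
```python
from h import *
plan(.4363,-.3744,.010,-.054)
```

```text
t 52.38 tcp [ 0.436  -0.3745  0.0097] yaw -0.0529 tilt 0.0018 -> d(tool) [ 0.0001  0.0003 -0.0003] turn 0.0011 F [ 0.1 -0.3 -0.3] open 0.0661
```

play_rows(moves="0 0 0 0 0.4;0 0 0 0 0.2;0 0 0 0 0.1;0 0 0 0 0;0 0 0 0 -0.2;0 0 0 0 -0.2;0 0 0 0 -0.2", grip_force=20)

```text
time: 53.25
tcp_pos: [0.4356, -0.374, 0.0089]
ee_rot: [2.279, 2.162, -0.0]
force: [-1.1, 0.6, 4.0]
opening: 0.0497
```

Run:
```python
from h import *
plan(.4363,-.3744,.010,-.054)
```

```text
t 53.25 tcp [ 0.4356 -0.374   0.0089] yaw -0.0530 tilt 0.0002 -> d(tool) [-0.0004  0.0008 -0.0011] turn 0.0010 F [-1.1  0.6  4. ] open 0.0497
```

play_rows(moves="0 0 0 0 -0.3;0 0 0 0 -0.3;0 0 -0.01 0 -0.3;0 0 -0.03 0 -0.3;0 0 -0.04 0 -0.3;0 0 -0.04 0 -0.3;0 0 -0.04 0 -0.3;0 0 -0.03 0 -0.3;0 0 0 0 -0.3;0 0 0 0 -0.3", grip_force=60)

```text
time: 54.5
tcp_pos: [0.4348, -0.3731, 0.1971]
ee_rot: [-2.278, -2.16, -0.0]
force: [-0.8, 0.2, -2.5]
opening: 0.0498
```

Run:
```python
from h import *
plan(.5985,-.0236,.20,-.0966)
```

```text
t 54.50 tcp [ 0.4348 -0.3731  0.1971] yaw -0.0531 tilt 0.0024 -> d(tool) [ 0.3577  0.1449 -0.0025] turn 0.0435 F [-0.8  0.2 -2.5] open 0.0498
```

play_rows(moves="0.03 0.012 0 0 -0.3;0.045 0.0185 0 0 -0.3;0.045 0.0185 0 0 -0.3;0.045 0.0185 0 0 -0.3;0.045 0.0185 0 0 -0.3;0.045 0.0185 0 0 -0.3;0.045 0.0185 0 0 -0.3;0.0577 0.022 0 0 -0.3;0 0 0 0.0435 -0.3;0 0 0 0 -0.3")

```text
time: 55.75
tcp_pos: [0.5981, -0.0234, 0.1961]
ee_rot: [-2.322, -2.112, 0.004]
force: [0.5, -0.5, -4.2]
opening: 0.0493
```

play_rows(moves="0 0 0.02 0 -0.3;0 0 0.015 0 -0.3;0 0 0.005 0 -0.3;0 0 0 0 -0.3;0 0 0 0 -0.3;0 0 0 0 -0.3")

```text
time: 56.5
tcp_pos: [0.5997, -0.0245, 0.1595]
ee_rot: [2.325, 2.111, 0.001]
force: [-0.0, 0.4, -2.6]
opening: 0.0495
```

Run:
```python
from h import *
plan(.5985,-.0234,.145,-.0966)
```

```text
t 56.50 tcp [ 0.5997 -0.0245  0.1595] yaw -0.0965 tilt 0.0014 -> d(tool) [ 0.001  -0.0013  0.0145] turn 0.0001 F [-0.   0.4 -2.6] open 0.0495
```

play_rows(moves="0.001 -0.0013 0.007 0 -0.3;0 0 0.005 0 -0.3;0 0 0.003 0 -0.3;0 0 0 0 -0.3;0 0 0 0 -0.3;0 0 0 0 -0.3")

```text
time: 57.25
tcp_pos: [0.5982, -0.0233, 0.1439]
ee_rot: [2.326, 2.112, 0.0]
force: [-0.1, 0.1, -3.8]
opening: 0.0495
```

Run:
```python
from h import *
plan(.5985,-.0234,.1339,-.0966)
```

```text
t 57.25 tcp [ 0.5982 -0.0233  0.1439] yaw -0.0965 tilt 0.0004 -> d(tool) [-0.0001  0.0003  0.01  ] turn 0.0001 F [-0.1  0.1 -3.8] open 0.0495
```

play_rows(moves="0 0 0.003 0 -0.3;0 0 0.002 0 -0.3;0 0 0.002 0 -0.3;0 0 0.001 0 -0.3;0 0 0 0 -0.3;0 0 0 0 -0.3")

```text
time: 58.0
tcp_pos: [0.5984, -0.0234, 0.137]
ee_rot: [2.326, 2.111, 0.001]
force: [-2.4, 0.3, 5.9]
opening: 0.0495
```

play_rows(moves="0 0 0.001 0 -0.3;0 0 0.001 0 -0.3;0 0 0.001 0 -0.3;0 0 0 0 -0.3")

```text
time: 58.5
tcp_pos: [0.5984, -0.0233, 0.1339]
ee_rot: [2.325, 2.111, 0.001]
force: [-2.4, 0.4, 6.1]
opening: 0.0493
```

play_rows(moves="0 0 0.001 0 -0.3;0 0 0.001 0 -0.3;0 0 0.001 0 -0.3;0 0 0.001 0 -0.3;0 0 0 0 -0.3")

```text
time: 59.12
tcp_pos: [0.5985, -0.0234, 0.1338]
ee_rot: [2.324, 2.111, 0.0]
force: [-16.1, 1.9, 33.2]
opening: 0.0493
```

play_rows(moves="0 0 -0.004 0 -0.3;0 0 0 0 0.3;0 0 0 0 0.3;0 0 0 0 0.3;0 0 -0.02 0 0.4;0 0 -0.04 0 0.4;0 0 -0.04 0 0.4;0 0 -0.02 0 0.4;0 0 0 0 0.4;0 0 0 0 0.4")

```text
time: 60.38
tcp_pos: [0.5976, -0.0232, 0.2522]
ee_rot: [-2.326, -2.111, 0.001]
force: [-1.0, -0.5, -0.5]
opening: 0.062
```

Run:
```python
from h import *
c=optics.camera("side"); save(c,"pics/s8.png"); cv2.imwrite("pics/s8z.png",cv2.resize(c["color"][130:300,220:420,::-1],None,fx=4,fy=3.5,interpolation=cv2.INTER_CUBIC))
plan(.4813,.1348,.2,-.0966)
```

```text
t 60.42 tcp [ 0.5974 -0.0231  0.2516] yaw -0.0965 tilt 0.0019 -> d(tool) [ 0.146  -0.1306  0.0519] turn 0.0001 F [-1.   0.2  0.1] open 0.0619
```

View pics/s8z.png

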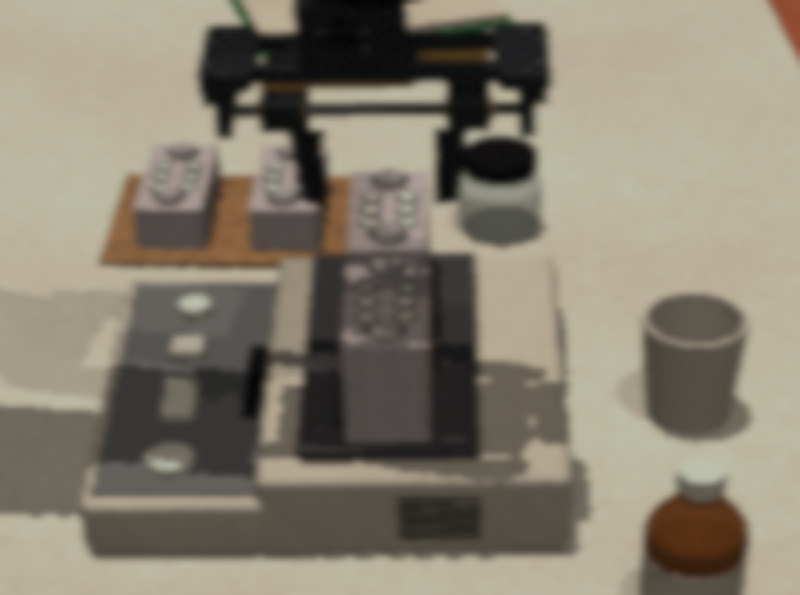

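play_rows(moves="0.03 -0.025 0 0 0;0.036 -0.032 0 0 -0.5;0.04 -0.037 0 0 -1;0.04 -0.037 0 0 -1;0 0 0 -0.16 -1;0 0 0 -0.16 -1;0 0 0 -0.16 -1;0 0 0 -0.16 -1;0 0 0 -0.16 -1;0 0 0 -0.16 -1")

```text
time: 61.68
tcp_pos: [0.481, 0.1346, 0.2513]
ee_rot: [-1.079, -2.948, 0.002]
force: [-0.5, -0.8, -1.0]
opening: 0.0006
```

play_rows(moves="0 0 0 -0.16 -1;0 0 0 -0.16 -1;0 0 0 -0.16 -1;0 0 0 -0.13 -1;0 0 0 0 -1;0 0 0 0 -1;0 0 0 0 -1")

```text
time: 62.55
tcp_pos: [0.4816, 0.1347, 0.2524]
ee_rot: [-0.155, -3.137, 0.0]
force: [-0.2, 0.8, 0.2]
opening: -0.0
```

Run:
```python
from h import *
c=optics.camera("top"); save(c,"pics/t9.png");np.savez("top9.npz",**c); W=cloud(c)
prt(tops(c,.045,y0=.2)); prt(tops(c,.165,y0=-.15,y1=.2))
plan(.4813,.1348,.1,1.474)
```

```text
x 0.5984 y -0.0248 ztop 0.165 yaw -0.0908 len 0.1036 wid 0.0504
x 0.6095 y 0.0885 ztop 0.165 yaw -0.0927 len 0.1025 wid 0.0504
t 62.60 tcp [0.4816 0.1347 0.2526] yaw 1.4724 tilt 0.0003 -> d(tool) [3.000e-04 1.000e-04 1.526e-01] turn -0.0016 F [0.2 0.2 0.4] open 0.0006
```

View pics/t9.png

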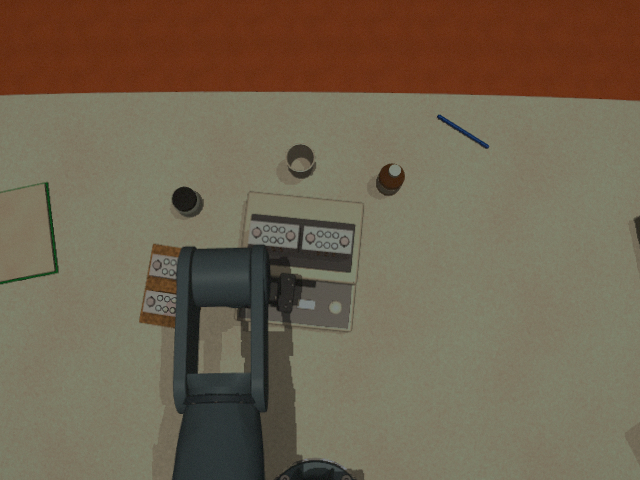

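play_rows(moves="0 0 0.03 0 -1;0 0 0.04 0 -1;0 0 0.04 0 -1;0 0 0.03 0 -1;0 0 0.02 0 -1;0 0 0.01 0 -1;0 0 0 0 -1;0 0 0 0 -1;0 0 0 0 -1")

```text
time: 63.72
tcp_pos: [0.4824, 0.1347, 0.0837]
ee_rot: [0.153, 3.136, 0.0]
force: [0.4, 0.1, 0.2]
opening: 0.0004
```

Run:
```python
from h import *
plan(.4805,.1348,.057,1.474)
```

```text
t 63.73 tcp [0.4824 0.1347 0.0837] yaw 1.4735 tilt 0.0018 -> d(tool) [ 0.002  -0.0001  0.0267] turn -0.0005 F [0.4 0.1 0.2] open 0.0004
```

play_rows(moves="0.002 0 0.01 0 -1;0 0 0.008 0 -1;0 0 0.004 0 -1;0 0 0.003 0 -1;0 0 0.002 0 -1;0 0 0 0 -1;0 0 0 0 -1")

```text
time: 64.6
tcp_pos: [0.4793, 0.1349, 0.0567]
ee_rot: [-0.152, -3.136, 0.001]
force: [-7.9, -1.9, 15.6]
opening: 0.0005
```

play_rows(moves="0 0 -0.01 0 -1;0 0 -0.02 0 -1;0 0 0 0 -1;0 0 0 0 -1;0 0 0 0 -1")

```text
time: 65.22
tcp_pos: [0.4792, 0.1348, 0.0849]
ee_rot: [-0.153, -3.137, 0.0]
force: [0.8, 0.0, 0.4]
opening: 0.0002
```

Run:
```python
from h import *
plan(.4755,.0832,.087,1.474)
```

```text
t 65.22 tcp [0.4792 0.1348 0.0849] yaw 1.4735 tilt 0.0013 -> d(tool) [-0.0014 -0.0518 -0.0021] turn -0.0005 F [0.8 0.  0.4] open 0.0002
```

play_rows(moves="0 -0.025 0 0 -1;-0.001 -0.0268 0 0 -1;0 0 0 0 -1;0 0 0 0 -1;0 0 0.01 0 -1;0 0 0 0 -1")

```text
time: 65.97
tcp_pos: [0.4747, 0.0839, 0.0745]
ee_rot: [-0.151, -3.136, -0.0]
force: [0.6, -0.8, 0.2]
opening: 0.0008
```

Run:
```python
from h import *
plan(.4755,.0832,.057,1.474)
```

```text
t 65.97 tcp [0.4747 0.0839 0.0745] yaw 1.4744 tilt 0.0022 -> d(tool) [-0.0009 -0.0006  0.0175] turn 0.0004 F [ 0.6 -0.8  0.2] open 0.0008
```

play_rows(moves="0 -0.0006 0.01 0 -1;0 0 0.004 0 -1;0 0 0.003 0 -1;0 0 0.001 0 -1;0 0 0 0 -1;0 0 0 0 -1")

```text
time: 66.72
tcp_pos: [0.4757, 0.0826, 0.0579]
ee_rot: [0.153, 3.138, -0.0]
force: [-2.8, 1.3, 4.0]
opening: 0.0003
```

play_rows(moves="0 0 0.001 0 -1;0 0 0.001 0 -1;0 0 0 0 -1;0 0 0 0 -1")

```text
time: 67.22
tcp_pos: [0.4759, 0.0826, 0.0568]
ee_rot: [0.152, 3.138, -0.0]
force: [-7.3, 0.0, 15.1]
opening: 0.0001
```

play_rows(moves="0 0 -0.01 0 -1;0 0 -0.02 0 -1;0 0 0 0 -1;0 0 0 0 -1;0 0 0 0 -1")

```text
time: 67.85
tcp_pos: [0.4751, 0.0826, 0.0849]
ee_rot: [-0.153, -3.137, 0.0]
force: [0.6, -0.5, -1.1]
opening: 0.0007
```

Run:
```python
from h import *
plan(.469,.0221,.087,1.474)
```

```text
t 67.85 tcp [0.4751 0.0826 0.0849] yaw 1.4734 tilt 0.0013 -> d(tool) [ 0.0002 -0.0608 -0.0021] turn -0.0006 F [ 0.6 -0.5 -1.1] open 0.0007
```

play_rows(moves="0 -0.03 0 0 -1;0 -0.031 0 0 -1;0 0 0 0 -1;0 0 0 0 -1;0 0 0.01 0 -1;0 0 0 0 -1")

```text
time: 68.6
tcp_pos: [0.4688, 0.0227, 0.0745]
ee_rot: [-0.151, -3.136, -0.001]
force: [0.2, -0.6, 0.3]
opening: 0.0003
```

Run:
```python
from h import *
plan(.469,.0221,.057,1.474)
```

```text
t 68.60 tcp [0.4688 0.0227 0.0745] yaw 1.4744 tilt 0.0023 -> d(tool) [-0.0003 -0.0006  0.0175] turn 0.0004 F [ 0.2 -0.6  0.3] open 0.0003
```

play_rows(moves="0 0 0.01 0 -1;0 0 0.004 0 -1;0 0 0.003 0 -1;0 0 0.001 0 -1;0 0 0.001 0 -1;0 0 0.001 0 -1;0 0 0 0 -1;0 0 0 0 -1")

```text
time: 69.6
tcp_pos: [0.4696, 0.022, 0.0568]
ee_rot: [-0.152, -3.137, -0.0]
force: [-6.4, 3.1, 14.8]
opening: 0.0004
```

play_rows(moves="0 0 -0.01 0 -1;0 0 -0.02 0 -1;0 0 -0.04 0 -1;0 0 -0.04 0 -1;0.03 0 -0.04 0 -1;0.05 0 0 0 -1;0.05 0 0 0 -1;0 0 0 0 -1;0 0 0 0 -1")

```text
time: 70.72
tcp_pos: [0.3415, 0.0341, 0.2065]
ee_rot: [0.153, 3.135, -0.001]
force: [0.7, -0.1, -0.0]
opening: 0.0003
```

Run:
```python
from h import *
plan(.469,.0221,.057,1.474)
for n in("top","side"):
    c=optics.camera(n); save(c,f"pics/{n}F.png")
    if n=="top":
        prt(tops(c,.045,y0=.2)); prt(tops(c,.165,y0=-.15,y1=.2)); W=cloud(c)
        for x,y in((.6095,.0895),(.5985,-.0238)):
            m=(abs(W[...,0]-x)<.012)&(abs(W[...,1]-y)<.045); print(np.nanmedian(W[m][:,2]))
        for x,y in((.549,.330),(.465,.342),(.4363,.34)):
            m=(abs(W[...,0]-x)<.012)&(abs(W[...,1]-y)<.03); print(np.nanmedian(W[m][:,2]))
```

```text
t 70.72 tcp [0.3415 0.0341 0.2065] yaw 1.4732 tilt 0.0030 -> d(tool) [-0.1277  0.0005  0.1499] turn -0.0008 F [ 0.7 -0.1 -0. ] open 0.0003
x 0.4651 y 0.3391 ztop 0.045 yaw -0.1498 len 0.0994 wid 0.0459
x 0.5486 y 0.3272 ztop 0.045 yaw -0.1559 len 0.0986 wid 0.0442
x 0.5985 y -0.0249 ztop 0.165 yaw -0.0916 len 0.1034 wid 0.0502
x 0.6095 y 0.0886 ztop 0.165 yaw -0.0923 len 0.1027 wid 0.0503
0.16688136688268307
0.16664699766820812
0.04575231287205228
0.04529197624168124
0.006789491350183807
```

View pics/topF.png

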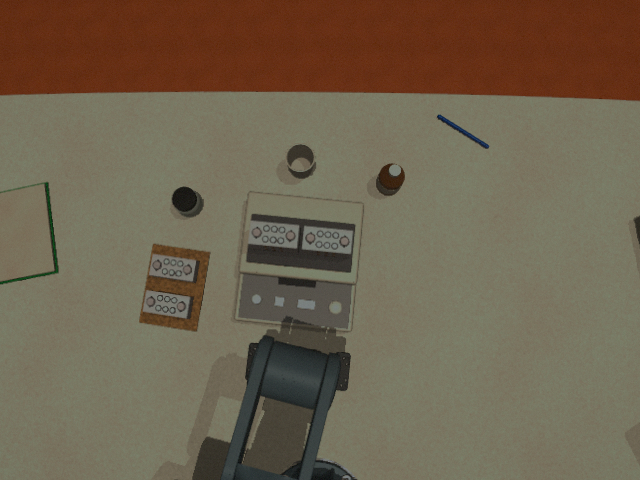

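View pics/sideF.png

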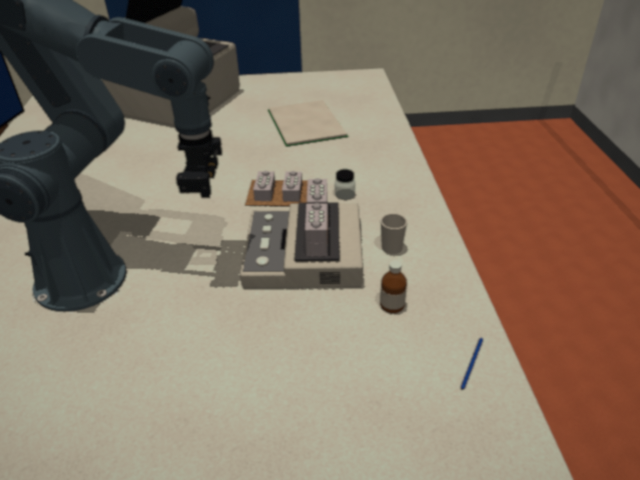

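Run:
```python
from h import *
print(arm.sign_off())
```

```text
the job is handed in; nothing more can be done
None
```

The shaker is changed over and started, and I handed the job in at about 71 s; no verdict came back.

- **Finished racks:** both stand side by side on the cork mat, roughly 40 mm in front of and behind its centre.
- **Full racks:** all four that stood on the bench are on the platform, two in the first tier and two stacked on them. I pushed each one down with 31–36 N. Its height stopped changing, within about 0.1 mm of the home position worked out from the height at which it was gripped.
- **Keys:** I pressed wake, then program, then start. Each stopped about 5 mm down at roughly 15 N, and I lifted clear between presses. I never touched the stop key.

**Last checks:**
- The last top view puts the two stacks within about 1 mm of where the finished racks had sat, and level.
- The depth readings put the stack tops at 166.7–166.9 mm against 165 mm nominal. The sampled area took in the studs, and the side pictures show no gap.
- The bottle, jar and beaker look unmoved, and the arm is clear of everything.

**One disagreement:** on the mat, the camera and the arm differ by about 3 mm in y. The racks' outlines were only partly picked out there, and the mat limits leave ample margin. I did not see any rack get knocked aside during the run.

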